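# Hang the needle arms and bring the samples under them

## Robot

A 6-joint arm with a two-finger parallel gripper is mounted at the origin on a cart in front of the work surface, level with it; the furniture and walls round the work are solid. World frame = base frame: x ahead of the robot, y to its left, z up, the work surface at z = 0. Lengths are in mm, angles in rad, forces in N, time in s.
With the tool pointing down it reaches from about 350 to 775 mm from the base axis. Payload 7.3 kg.
Tool frame: the origin (TCP) lies between the finger pads; the fingertips stand env.tip_reach ahead of it and the grasp point (between the pads) lies 11 mm behind it (env.tip_reach is the distance from the TCP to the fingertips, in mm); y points along the fingers, z is the direction in which the jaws open and shut, and the axes are right-handed (so a half turn about y gives the same grasp; the last joint's range is limited). The gripper opens to 92 mm and grips with 3 to 60 N. Pads are 19 mm wide; open, the fingers measure 130 mm over their backs; the gripper's body (75 mm by 190 mm) begins 47 mm behind the grasp point.
Start: joints at [1.11, 0.342, 1.524, -0, 1.275, -0.146], TCP at [162.539, 499.225, 234.741] pointing down, gripper open.
Joint ranges: [-2.53, 2.53], [-0.77, 2.02], [0.04, 2.7], [-1, 4.14], [0.28, 2.66], [-3.11, 3.11]. Speed limits (rad/s): [2.57, 2.57, 3.14, 3.14, 3.14, 3.14].

## Interface

Orientations are given as a rotation vector (axis times angle).
In Python, from station import env gives the robot as it stands.
- The arm moves only by the tool servo_tool, never from a script. Its argument "steps" is a list of rows, each a list of 3 entries, a list of its own where there are three numbers: the closure, from -1 (fully open) to 1 (shut), so that 0 is half open, then the shift along the tool's x, y, z in m, then the turn, a rotation vector about the tool's x, y, z in rad. In form: [[grip, [dx, dy, dz], [ax, ay, az]], ...]. A call has 1 to 20 rows; each row shifts and turns the commanded pose from where the row before left it, along the tool's axes as they then stand; what a row does not reach is not made up. A row lasts 1/12 s, in which the tool goes at most 41.7 mm and 7.16 degrees, less where a joint would pass 70% of its speed; a pose out of reach is approached as far as the arm can. A call with a gripper value outside its range is refused whole. The fingers move at their own pace and stop on an object; "squeeze" is the grip in N (left out, the last holds). Time passes only in rows, so rows that do not move let the fingers close. It gives the time, the measured TCP pose, the force and the opening at its end, in the units of the state.
- env.read_state(): the state, without advancing time (a new reading comes with each control period).
- env.snapshot(name): name is "scene" or "top" or "wrist"; returns a dict with "image" (384x512x3 uint8, red, green, blue), "K" (3x3 intrinsics, pixels), "k1" (the pictures are not rectified: a ray, as slopes to the right and down, at radius r is drawn at 1 + k1 r^2 times it, then the intrinsics apply), "rvec" (rotation vector, rad) and "tvec" (3), from world to camera coordinates, as OpenCV has them; the wrist camera has in their place "T_tool_cam" (4x4, takes a point from camera to tool coordinates, whose origin is the TCP and whose axes are the tool frame's). Camera axes: x right, y down, z forward; pixel columns grow to the right and rows downward; lengths in mm; the calibration is good to about 2 mm. A picture is of the moment at which its call begins: read the wrist's pose just before it. There is no depth.
- env.sign_off(): hands the job in, once; it reports no verdict.
Trained networks look in a picture, given as the dict that the camera call returned (one of the last four; its "shot" number tells which), for a name from the list of things; names that differ only in an ending like _2 or _b are one class to them, and where a whole thing is asked for, a point or a joint stands for the part that bears it (a point fixed in the world has none). Each returns a list of dicts, best first, with "confidence" (0 to 1); they miss things now and then, are a little off and sometimes report something else, mostly with a low value. They report only what shows in the picture. A call takes as long as a camera call.
- env.spot_in(picture, name): "position" ([x, y, z] in mm, in world coordinates, good to about 4 mm: the middle of the surface that is visible of it).
- env.pinpoint(picture, name): "position" ([x, y, z] in mm, in world coordinates, good to about 4 mm: a listed point, or the origin of a listed thing).
The state is a dict: "clock": time; "joints": joint angles; "qd": joint speeds; "joint_efforts": joint torques, N m; "tcp_pos": TCP position; "tool_rot": TCP orientation; "ft_force": force on the tool from outside, world axes, zero at the start; "wrist_torque": the same for the moment, N m; "grip_width": finger opening in mm.
Only numpy, scipy, OpenCV 4.12 (cv2) and the standard library are available. Lean on these libraries where they do the work, as an engineer would, in place of code of your own. Each camera call takes 0.05 s, during which the arm holds its last target. There are 200 camera calls.

## Task

Set up the folding spotting rig: for every needle arm on the bench, swing one of the folded slotted uprights fully up against its stop, and hang each arm on an upright of its own (any will do), hooking both claws into the slots and pressing the arm fully down until the spring latch snaps out over its back plate. Then slide the sample carriage below each hung arm so that the dark spot on its plate sits right under that arm's needle tip. Leave the beaker and the tape roll where they are.

Things in the scene. Friction and masses are not known exactly. Their poses are not given: they have to be found in the camera images.
- rig: Fixed rig: aluminium base (280 mm wide, 10 mm thick) with three folding slotted steel uprights 110 mm apart. Origin on the bench, under the front face of the middle upright when raised; +x away from the robot, y left, z up. The uprights' hinge lines run along y, 6 mm behind the origin (+x), 42 mm above the bench. All rig points have these axes (seat points when raised).
- short_grip (a point): short needle arm (may be absent), 0.22 kg, 64 mm tall: centre of its level bar, 20 mm wide and tall, 70 mm long, 42 mm in front of the back plate's rear face, 54 mm above the arm's underside. +x points out of that rear face (as the claws do), z up. It stands on its heavy foot, 84 mm wide, 24 x 8 mm, at the plate (56 mm wide, 64 tall, 6 thick), and on its needle tip.
- short_tip (a point): short arm: needle tip, level with the underside, 70 mm in front of the plate's rear face; axes as the grip. Claws on that face: 16 mm to either side, 8 mm wide, neck from 46 to 52 mm above the underside, sticking out 10.4 mm, its end a finger 4 mm thick that hangs 12 mm below the neck (6.4 mm throat for the 5 mm upright).
- middle_grip (a point): middle needle arm (may be absent), 0.22 kg, 64 mm tall: centre of its level bar, 20 mm wide and tall, 85 mm long, 42 mm in front of the back plate's rear face, 54 mm above the arm's underside. +x points out of that rear face (as the claws do), z up. It stands on its heavy foot, 84 mm wide, 24 x 8 mm, at the plate (56 mm wide, 64 tall, 6 thick), and on its needle tip.
- middle_tip (a point): middle arm: needle tip, level with the underside, 85 mm in front of the plate's rear face; axes as the grip. Claws on that face: 16 mm to either side, 8 mm wide, neck from 46 to 52 mm above the underside, sticking out 10.4 mm, its end a finger 4 mm thick that hangs 12 mm below the neck (6.4 mm throat for the 5 mm upright).
- long_grip (a point): long needle arm (may be absent), 0.22 kg, 64 mm tall: centre of its level bar, 20 mm wide and tall, 100 mm long, 42 mm in front of the back plate's rear face, 54 mm above the arm's underside. +x points out of that rear face (as the claws do), z up. It stands on its heavy foot, 84 mm wide, 24 x 8 mm, at the plate (56 mm wide, 64 tall, 6 thick), and on its needle tip.
- long_tip (a point): long arm: needle tip, level with the underside, 100 mm in front of the plate's rear face; axes as the grip. Claws on that face: 16 mm to either side, 8 mm wide, neck from 46 to 52 mm above the underside, sticking out 10.4 mm, its end a finger 4 mm thick that hangs 12 mm below the neck (6.4 mm throat for the 5 mm upright).
- upright_0 (a joint): Left upright, 110 mm to the left (+y) of the rig's origin: plate 56 mm wide (along y), 5 mm thick, from the hinge to 93 mm beyond it. Angle in rad: 0 raised, against its stop; 1.57 folded flat towards the robot over the carriage. Its stiff hinge (0.35 N m, 4 to 5 N at the free end) holds it at any angle. At 0 its front face is at the rig's x = 0.
- seat_0 (a point): Left upright: point of its front face midway between its two slots, level with their lower edges, 86 mm above the bench when raised. Slots 14 mm wide, 26 tall, 16 mm to either side. A seated arm's grip point is 42 mm in front of it and 8 mm higher: put it in along +x about 16 mm (12 to 20) too high, till its plate meets the face, then press down 16 mm.
- latch_0 (a joint): Left upright's spring latch: brass nose 14 mm wide between the slots, 20 to 28 mm above the seat point, 7 mm out of the face at 0. A plate pushes it in (to 0.007 m; it pushes back with 4 to 6 N) and it springs back to 0 above the plate's top edge once the arm is fully down: locked. Pressing down takes about 2 to 8 N.
- mark_0 (a point): Left carriage: dark spot, 10 mm across, amid the cross on its white plate, 27 mm above the bench (a locked needle tip is 40 mm above it). The carriage slides only along x, 95 mm from fully pulled out towards the robot (mark 145 mm in front of the raised face), friction about 2 N, stays where left; starts within 30 mm of pulled out.
- knob_0 (a point): Left carriage: its black upright grip, 75 mm nearer the robot than the mark: 24 mm along x, 14 mm along y, from 15 to 55 mm above the bench; this point is 40 mm above the bench.
- upright_1 (a joint): Middle upright, at the rig's origin: plate 56 mm wide (along y), 5 mm thick, from the hinge to 93 mm beyond it. Angle in rad: 0 raised, against its stop; 1.57 folded flat towards the robot over the carriage. Its stiff hinge (0.35 N m, 4 to 5 N at the free end) holds it at any angle. At 0 its front face is at the rig's x = 0.
- seat_1 (a point): Middle upright: point of its front face midway between its two slots, level with their lower edges, 86 mm above the bench when raised. Slots 14 mm wide, 26 tall, 16 mm to either side. A seated arm's grip point is 42 mm in front of it and 8 mm higher: put it in along +x about 16 mm (12 to 20) too high, till its plate meets the face, then press down 16 mm.
- latch_1 (a joint): Middle upright's spring latch: brass nose 14 mm wide between the slots, 20 to 28 mm above the seat point, 7 mm out of the face at 0. A plate pushes it in (to 0.007 m; it pushes back with 4 to 6 N) and it springs back to 0 above the plate's top edge once the arm is fully down: locked. Pressing down takes about 2 to 8 N.
- mark_1 (a point): Middle carriage: dark spot, 10 mm across, amid the cross on its white plate, 27 mm above the bench (a locked needle tip is 40 mm above it). The carriage slides only along x, 95 mm from fully pulled out towards the robot (mark 145 mm in front of the raised face), friction about 2 N, stays where left; starts within 30 mm of pulled out.
- knob_1 (a point): Middle carriage: its black upright grip, 75 mm nearer the robot than the mark: 24 mm along x, 14 mm along y, from 15 to 55 mm above the bench; this point is 40 mm above the bench.
- upright_2 (a joint): Right upright, 110 mm to the right of the rig's origin: plate 56 mm wide (along y), 5 mm thick, from the hinge to 93 mm beyond it. Angle in rad: 0 raised, against its stop; 1.57 folded flat towards the robot over the carriage. Its stiff hinge (0.35 N m, 4 to 5 N at the free end) holds it at any angle. At 0 its front face is at the rig's x = 0.
- seat_2 (a point): Right upright: point of its front face midway between its two slots, level with their lower edges, 86 mm above the bench when raised. Slots 14 mm wide, 26 tall, 16 mm to either side. A seated arm's grip point is 42 mm in front of it and 8 mm higher: put it in along +x about 16 mm (12 to 20) too high, till its plate meets the face, then press down 16 mm.
- latch_2 (a joint): Right upright's spring latch: brass nose 14 mm wide between the slots, 20 to 28 mm above the seat point, 7 mm out of the face at 0. A plate pushes it in (to 0.007 m; it pushes back with 4 to 6 N) and it springs back to 0 above the plate's top edge once the arm is fully down: locked. Pressing down takes about 2 to 8 N.
- mark_2 (a point): Right carriage: dark spot, 10 mm across, amid the cross on its white plate, 27 mm above the bench (a locked needle tip is 40 mm above it). The carriage slides only along x, 95 mm from fully pulled out towards the robot (mark 145 mm in front of the raised face), friction about 2 N, stays where left; starts within 30 mm of pulled out.
- knob_2 (a point): Right carriage: its black upright grip, 75 mm nearer the robot than the mark: 24 mm along x, 14 mm along y, from 15 to 55 mm above the bench; this point is 40 mm above the bench.
- beaker_mid (a point): Bystander: glass beaker, 53 mm across, 70 mm tall; half-way up.
- tape_mid (a point): Bystander: roll of label tape lying flat, 72 mm across, 18 mm tall; its centre.

How it is judged:
By the outcome, as a careful person would: the job done as asked, in the order asked, and still so for the second after the job is handed in, with the robot touching nothing.
Of bracket_short, bracket_middle, bracket_long only 2 to 3 are there at a start; the rules pass over those that are not, and their reading is None.
At some moment in a run one of bracket_short, bracket_middle, bracket_long may be knocked a few centimetres aside while the robot is not near it.
It also fails if it takes over 210 s, if anything falls off the work surface, if the arm or the gripper's body presses on something with over 40 N, if the wrist force passes 120 N, or if a joint passes its speed limit or range.

## Working session

There is one attempt and no reset: what is moved stays moved. The work goes in short steps, Python scripts to look and compute and a tool call to move; the robot and the scene stay as the last step left them, time stands still between calls to the robot, and variables do not carry over. Pictures are saved under pics/ and viewed, about 12 in all and at most 16, crops included, and the job is handed in when it is done.

Besides the shell and the picture viewer there is one more tool, called by a JSON object that holds its "api" and its "payload", one argument or row to a line. servo_tool: Moves the arm, as the interface text tells. Its arguments: {"type":"object","properties":{"steps":{"type":"array","items":{"type":"array"}},"squeeze":{"type":"number"}},"required":["steps"]}

```bash
ls; mkdir -p pics; cat > h.py <<'E'
import numpy as np, cv2
from station import env
from scipy.spatial.transform import Rotation as R
def save(p,n): cv2.imwrite('pics/'+n+'.png',p['image'][:,:,::-1])
E
python3 - <<'E'
from h import *
s=env.read_state(); print(s, env.tip_reach)
ps={n:env.snapshot(n) for n in('scene','top')}
for n,p in ps.items():
    save(p,n+'0')
    for k in ['rig','short_grip','middle_grip','long_grip','short_tip','middle_tip','long_tip','seat_1','mark_1','knob_1','beaker_mid','tape_mid']:
        print(n,k,[(np.round(d['position']).tolist(),round(d['confidence'],2)) for d in env.pinpoint(p,k)][:4])
im=np.hstack([ps['scene']['image'],ps['top']['image']])
cv2.imwrite('pics/a.png',cv2.resize(im[:,:,::-1],(800,300)))
E
```

```text
pics
{'clock': 0.0, 'joints': array([ 1.11000219e+00,  3.42733880e-01,  1.52499200e+00, -1.00456933e-05,
        1.27536222e+00, -1.45997109e-01]), 'qd': array([-2.18380649e-05,  7.42536925e-04,  9.78182637e-04, -2.44349114e-03,
        3.96295949e-04, -3.18162868e-04]), 'joint_efforts': array([-1.19668050e-03, -4.31251931e+01, -2.44216561e+01,  7.17147742e-02,
        5.61194227e-02, -1.75751538e-04]), 'tcp_pos': array([162.3649647 , 498.86989356, 234.04787558]), 'tool_rot': array([-1.55807307,  0.24744756, -0.24675769]), 'ft_force': array([1.12188199, 0.73763755, 0.33223122]), 'wrist_torque': array([ 0.05055007, -0.04554316, -0.06641733]), 'grip_width': 91.76700269322282} 8.0
scene rig [([672.0, -59.0, -1.0], 0.7), ([464.0, -168.0, 44.0], 0.33), ([536.0, -56.0, 26.0], 0.19)]
scene short_grip [([630.0, -368.0, 50.0], 0.86)]
scene middle_grip [([486.0, -385.0, 54.0], 0.95), ([465.0, -168.0, 41.0], 0.45)]
scene long_grip [([488.0, 205.0, 55.0], 0.72), ([453.0, 54.0, 40.0], 0.32), ([656.0, -366.0, -1.0], 0.15)]
scene short_tip [([629.0, -54.0, 50.0], 0.71), ([658.0, -369.0, -0.0], 0.7)
[... 689 characters left out ...]
rip [([490.0, -389.0, 57.0], 0.6), ([549.0, 204.0, 2.0], 0.4)]
top long_grip [([487.0, 205.0, 52.0], 0.67)]
top short_tip [([656.0, -369.0, -2.0], 0.77)]
top middle_tip []
top long_tip [([527.0, -403.0, 1.0], 0.67), ([548.0, 199.0, 2.0], 0.64), ([488.0, 209.0, 50.0], 0.28)]
top seat_1 [([631.0, -167.0, 50.0], 0.73), ([629.0, -55.0, 48.0], 0.7)]
top mark_1 [([462.0, -62.0, 36.0], 0.75), ([535.0, -56.0, 30.0], 0.71), ([539.0, -166.0, 28.0], 0.62), ([532.0, 46.0, 24.0], 0.61)]
top knob_1 [([461.0, -58.0, 37.0], 0.77), ([466.0, -168.0, 37.0], 0.74), ([459.0, 51.0, 35.0], 0.66)]
top beaker_mid [([420.0, 413.0, 30.0], 0.61), ([669.0, -58.0, 1.0], 0.26)]
top tape_mid [([720.0, -368.0, 13.0], 0.67)]
```

View pics/scene0.png

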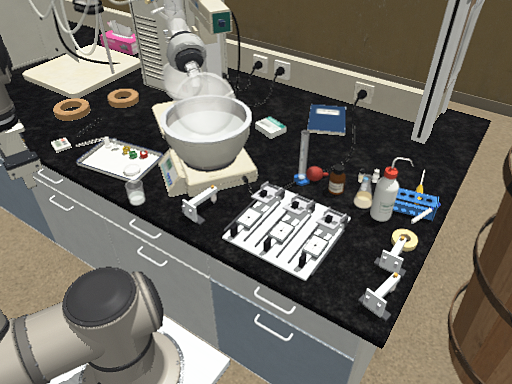

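View pics/top0.png

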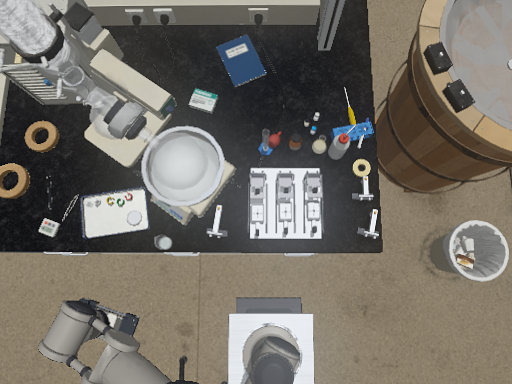

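The scene camera shows the rig near pixel (290,228) with its three uprights folded. The long arm is at (200,205), and the short and middle arms are at (390,262) and (378,297). All three back plates face the robot. The top view agrees. Next I check the tool axes and plan the move above the rig.

```bash
cat >> h.py <<'E'
DOWN=np.array([[1,0,0],[0,0,1],[0,-1,0]],float) # tool x=+X, y=-Z, z=+Y
def M(yaw): return R.from_euler('z',yaw)*R.from_matrix(DOWN)
def plan(pos,yaw,frm=None):
    s=env.read_state(); r=R.from_rotvec(s['tool_rot'])
    d=r.inv().apply(np.array(pos)-s['tcp_pos']); t=(r.inv()*M(yaw)).as_rotvec()
    print('shift(tool) mm',d.round(1),'turn',t.round(4),'j6',s['joints'][5].round(2),'pos',s['tcp_pos'].round(1),'rv',r.as_rotvec().round(3),'F',s['ft_force'].round(1),'w',round(s['grip_width'],1),'t',round(s['clock'],1))
def see(p,names,net='pinpoint',mn=.4):
    for k in names: print(k,[(np.round(d['position'],1).tolist(),round(d['confidence'],2)) for d in getattr(env,net)(p,k) if d['confidence']>mn][:4])
E
python3 - <<'E'
from h import *
s=env.read_state(); r=R.from_rotvec(s['tool_rot']); print(r.as_matrix().round(3))
plan([540,-59,300],0); plan([540,-59,300],np.pi)
E
```

```text
[[ 0.951  0.     0.31 ]
 [-0.31   0.     0.951]
 [ 0.    -1.     0.   ]]
shift(tool) mm [ 531.8  -65.3 -413.9] turn [-1.000e-04 -3.148e-01  0.000e+00] j6 -0.15 pos [162.5 499.2 234.7] rv [-1.557  0.247 -0.247] F [-0.8 -0.3  1. ] w 91.9 t 1.3
shift(tool) mm [ 531.8  -65.3 -413.9] turn [-0.0000e+00  2.8268e+00 -1.0000e-04] j6 -0.15 pos [162.5 499.2 234.7] rv [-1.557  0.247 -0.247] F [-0.8 -0.3  1. ] w 91.9 t 1.3
```

{"api": "servo_tool", "payload": {
  "steps": [
    [-1, [0, -0.022, 0], [0, -0.105, 0]],
    [-1, [0, -0.022, 0], [0, -0.105, 0]],
    [-1, [0, -0.021, 0], [0, -0.105, 0]],
    [-1, [0.02, 0, -0.03], [0, 0, 0]],
    [-1, [0.02, 0, -0.03], [0, 0, 0]],
    [-1, [0.02, 0, -0.03], [0, 0, 0]],
    [-1, [0.02, 0, -0.03], [0, 0, 0]],
    [-1, [0.02, 0, -0.03], [0, 0, 0]],
    [-1, [0.02, 0, -0.03], [0, 0, 0]],
    [-1, [0.02, 0, -0.03], [0, 0, 0]],
    [-1, [0.02, 0, -0.03], [0, 0, 0]],
    [-1, [0.02, 0, -0.03], [0, 0, 0]],
    [-1, [0.02, 0, -0.03], [0, 0, 0]],
    [-1, [0.02, 0, -0.03], [0, 0, 0]],
    [-1, [0.02, 0, -0.03], [0, 0, 0]],
    [-1, [0.02, 0, -0.03], [0, 0, 0]],
    [-1, [0.02, 0, -0.03], [0, 0, 0]],
    [-1, [0.02, 0, -0.03], [0, 0, 0]],
    [-1, [0.02, 0, -0.03], [0, 0, 0]],
    [-1, [0.02, 0, -0.03], [0, 0, 0]]
  ]
}}

```text
clock: 2.97
tcp_pos: [503.3, -12.5, 299.8]
tool_rot: [-1.571, -0.0, -0.0]
ft_force: [0.6, 0.4, 0.4]
grip_width: 92.0
```

```bash
python3 - <<'E'
from h import *
plan([540,-59,300],0)
p=env.snapshot('wrist'); save(p,'w1'); print(p['T_tool_cam'].round(2),p['K'].round(1),p['k1'])
see(p,['rig','seat_1','mark_1','knob_1'])
see(p,['upright_1'],'spot_in')
plan([540,-59,300],0)
E
```

```text
shift(tool) mm [ 36.7  -0.2 -46.5] turn [-0.0001 -0.0001  0.0004] j6 -1.75 pos [503.3 -12.5 299.8] rv [-1.571 -0.    -0.   ] F [0.6 0.4 0.4] w 92.0 t 3.0
[[-0.0000e+00  9.7000e-01  2.6000e-01 -6.9240e+01]
 [ 0.0000e+00 -2.6000e-01  9.7000e-01 -1.5007e+02]
 [ 1.0000e+00  0.0000e+00 -0.0000e+00  9.0000e-02]
 [ 0.0000e+00  0.0000e+00  0.0000e+00  1.0000e+00]] [[278.3   0.  255.1]
 [  0.  278.3 190.4]
 [  0.    0.    1. ]] 0.021038250385379913
rig [([669.0, -65.0, -0.5], 0.94), ([533.8, -58.6, 26.2], 0.62), ([548.5, 200.9, -0.3], 0.53), ([631.8, -60.9, 53.3], 0.41)]
seat_1 [([632.0, -59.1, 53.6], 0.94), ([628.0, 52.9, 40.6], 0.83)]
mark_1 [([532.1, -58.2, 26.2], 0.89), ([542.7, -165.8, 27.4], 0.63)]
knob_1 [([456.4, 55.6, 40.8], 0.77), ([468.7, -170.3, 43.1], 0.66), ([460.3, -56.3, 40.1], 0.61)]
upright_1 [([604.5, 50.9, 57.5], 0.87), ([602.8, -58.3, 67.3], 0.75)]
shift(tool) mm [ 37.9  -0.3 -49.1] turn [-0.0005  0.0008 -0.0004] j6 -1.74 pos [502.1  -9.9 299.7] rv [-1.57e+00 -0.00e+00  1.00e-03] F [-0.7  0.7  0.2] w 92.0 t 3.3
```

View pics/w1.png

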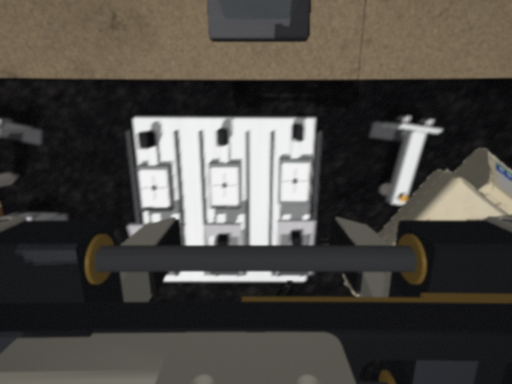

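The wrist view shows the white base with its front edge at row ~117, columns 132–317, and cross marks at (155,187), (224,185) and (295,181). The uprights are only partly visible. I fit the base edges to get the rig's yaw and position.

```bash
cat >> h.py <<'E'
def back(p,uv,z,tp,rv):
    """pixels -> world points at height z, wrist camera"""
    uv=np.array(uv,float).reshape(-1,1,2); D=np.array([p['k1'],0,0,0,0.])
    n=cv2.undistortPointsIter(uv,np.array(p['K']),D,None,None,(3,100,1e-9)).reshape(-1,2) if hasattr(cv2,'undistortPointsIter') else cv2.undistortPoints(uv,np.array(p['K']),D).reshape(-1,2)
    T=np.eye(4); T[:3,:3]=R.from_rotvec(rv).as_matrix(); T[:3,3]=tp
    T=T@p['T_tool_cam']; d=np.c_[n,np.ones(len(n))]@T[:3,:3].T
    return T[:3,3]+d*((z-T[2,3])/d[:,2])[:,None]
E
python3 - <<'E'
from h import *
import pickle
s=env.read_state(); p=env.snapshot('wrist'); g=p['image'].min(2).astype(float)
pickle.dump((p,s['tcp_pos'],s['tool_rot']),open('w.pkl','wb'))
def edge(line):  # first strong rise index subpixel at level 120
    i=np.where((line[:-1]<130)&(line[1:]>=130))[0]
    return i[0]+(130-line[i[0]])/(line[i[0]+1]-line[i[0]]) if len(i) else np.nan
F=np.array([(c,95+edge(g[95:140,c])) for c in range(145,305)])
L=np.array([(110+edge(g[r,110:160]),r) for r in range(122,128)]+[(110+edge(g[r,110:160]),r) for r in range(205,270,4)])
Rr=np.array([(340-edge(g[r,300:341][::-1]),r) for r in range(122,270,4)])
for n,e in(('F',F),('L',L),('R',Rr)):
    e=e[~np.isnan(e).any(1)]; w=back(p,e,10,s['tcp_pos'],s['tool_rot'])
    a,b=(1,0) if n=='F' else (0,1)
    k=np.ones(len(w),bool)
    for _ in range(4):
        c=np.polyfit(w[k,a],w[k,b],1); res=w[:,b]-np.polyval(c,w[:,a]); k=abs(res)<1.5
    print(n,k.sum(),len(k),c.round(4), 'at mid',np.polyval(c,-58 if n=='F' else 560).round(2))
print(s['tcp_pos'])
E
```

```text
F 152 160 [3.100000e-03 4.355935e+02] at mid 435.41
L 10 13 [-6.20000e-03 -1.95479e+02] at mid -198.93
R 18 31 [-1.32000e-02  8.68399e+01] at mid 79.47
[502.09790651  -9.94182989 299.69936394]
```

{"api": "servo_tool", "payload": {
  "steps": [
    [-1, [0.0198, 0.036, -0.0098], [0, 0, 0]],
    [-1, [0.0198, 0.036, -0.0098], [0, 0, 0]],
    [-1, [0.0198, 0.036, -0.0098], [0, 0, 0]],
    [-1, [0.0198, 0.036, -0.0098], [0, 0, 0]],
    [-1, [0.0198, 0.036, -0.0098], [0, 0, 0]],
    [-1, [0, 0.021, 0], [0, 0, 0]],
    [-1, [0, 0.021, 0], [0, 0, 0]],
    [-1, [0, 0.021, 0], [0, 0, 0]],
    [-1, [0, 0, 0], [0, 0, 0]],
    [1, [0, 0, 0], [0, 0, 0]],
    [1, [0, 0, 0], [0, 0, 0]],
    [1, [0, 0, 0], [0, 0, 0]],
    [1, [0, 0, 0], [0, 0, 0]],
    [1, [0, 0, 0], [0, 0, 0]],
    [1, [0, 0, 0], [0, 0, 0]],
    [1, [0, 0, 0], [0, 0, 0]],
    [1, [0, 0, 0], [0, 0, 0]]
  ],
  "squeeze": 25
}}

```text
clock: 4.73
tcp_pos: [600.6, -58.7, 59.8]
tool_rot: [-1.57, -0.001, -0.001]
ft_force: [-0.3, 2.1, 4.0]
grip_width: 55.3
```

```bash
python3 - <<'E'
from h import *
plan([601,-59,57],0)
p=env.snapshot('scene'); save(p,'s1')
c=p['image'][140:290,190:390]; cv2.imwrite('pics/s1c.png',cv2.resize(c[:,:,::-1],(800,600),interpolation=cv2.INTER_CUBIC))
th=np.linspace(1.2,-.03,17); P=np.c_[677-80*np.sin(th)-3.5*np.cos(th),42+80*np.cos(th)-3.5*np.sin(th)]
print(np.diff(P,axis=0).round(1).tolist())
E
```

```text
shift(tool) mm [ 0.4  2.8 -0.3] turn [-0.0004  0.      0.001 ] j6 -1.8 pos [600.6 -58.7  59.8] rv [-1.57e+00 -1.00e-03 -1.00e-03] F [-0.3  2.1  4. ] w 55.3 t 4.7
[[2.2, 5.7], [2.6, 5.6], [3.1, 5.3], [3.5, 5.1], [3.8, 4.8], [4.2, 4.5], [4.5, 4.2], [4.8, 3.8], [5.1, 3.4], [5.4, 3.0], [5.6, 2.6], [5.8, 2.2], [5.9, 1.7], [6.0, 1.3], [6.1, 0.8], [6.1, 0.3]]
```

View pics/s1c.png

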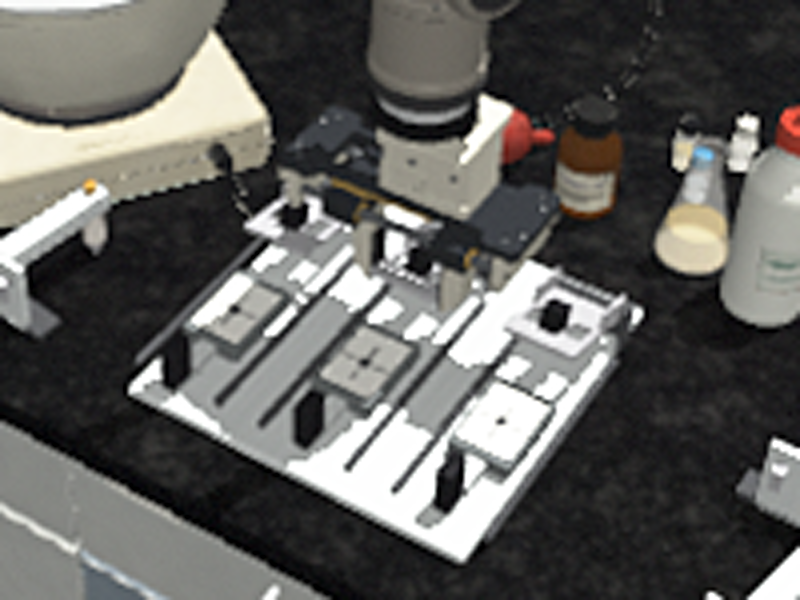

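The crop shows the fingers on both edges of the middle upright, with the opening at 55 mm. Now I swing it up.

{"api": "servo_tool", "payload": {
  "steps": [
    [1, [0.0022, -0.0057, 0], [0, 0, 0]],
    [1, [0.0026, -0.0056, 0], [0, 0, 0]],
    [1, [0.0031, -0.0053, 0], [0, 0, 0]],
    [1, [0.0035, -0.0051, 0], [0, 0, 0]],
    [1, [0.0038, -0.0048, 0], [0, 0, 0]],
    [1, [0.0042, -0.0045, 0], [0, 0, 0]],
    [1, [0.0045, -0.0042, 0], [0, 0, 0]],
    [1, [0.0048, -0.0038, 0], [0, 0, 0]],
    [1, [0.0051, -0.0034, 0], [0, 0, 0]],
    [1, [0.0054, -0.003, 0], [0, 0, 0]],
    [1, [0.0056, -0.0026, 0], [0, 0, 0]],
    [1, [0.0058, -0.0022, 0], [0, 0, 0]],
    [1, [0.0059, -0.0017, 0], [0, 0, 0]],
    [1, [0.006, -0.0013, 0], [0, 0, 0]],
    [1, [0.0061, -0.0008, 0], [0, 0, 0]],
    [1, [0.0061, -0.0003, 0], [0, 0, 0]],
    [1, [0, 0, 0], [0, 0, 0]]
  ]
}}

```text
clock: 6.2
tcp_pos: [675.7, -58.9, 116.1]
tool_rot: [-1.571, -0.001, -0.001]
ft_force: [-5.4, 2.4, 8.0]
grip_width: 54.6
```

```bash
python3 - <<'E'
from h import *
plan([677,-59,111],0)
p=env.snapshot('scene'); save(p,'s2')
see(p,['seat_1'])
c=p['image'][140:290,190:390]; cv2.imwrite('pics/s2c.png',cv2.resize(c[:,:,::-1],(800,600),interpolation=cv2.INTER_CUBIC))
E
```

```text
shift(tool) mm [ 1.3  5.1 -0.1] turn [0.0001 0.0004 0.0011] j6 -1.77 pos [675.7 -58.9 116.1] rv [-1.571e+00 -1.000e-03 -1.000e-03] F [-5.4  2.4  8. ] w 54.6 t 6.2
seat_1 [([664.3, -59.4, 89.7], 0.96), ([723.7, -371.0, 6.8], 0.72), ([629.4, -169.3, 51.2], 0.65), ([629.6, 54.1, 43.4], 0.63)]
```

View pics/s2c.png

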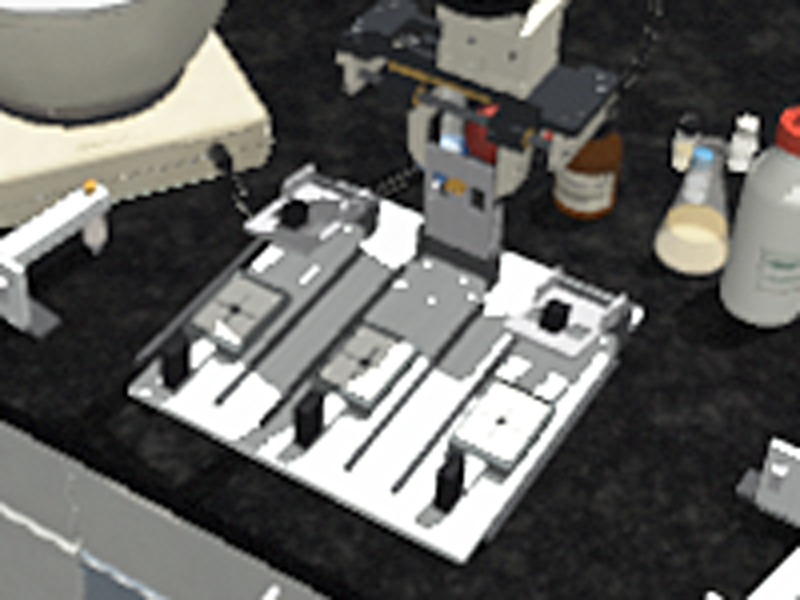

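The crop shows the middle upright almost vertical. I push a little further to make sure it is on its stop.

{"api": "servo_tool", "payload": {
  "steps": [
    [1, [0.003, 0, 0], [0, 0, 0]],
    [1, [0.003, 0, 0], [0, 0, 0]],
    [1, [0.0, 0, 0], [0, 0, 0]]
  ]
}}

```text
clock: 6.55
tcp_pos: [681.3, -58.9, 116.2]
tool_rot: [-1.571, -0.001, -0.0]
ft_force: [-5.7, 2.0, 10.1]
grip_width: 53.6
```

{"api": "servo_tool", "payload": {
  "steps": [
    [1, [0.003, 0, 0], [0, 0, 0]],
    [1, [0.0, 0, 0], [0, 0, 0]]
  ]
}}

```text
clock: 6.72
tcp_pos: [684.1, -59.0, 115.9]
tool_rot: [-1.571, -0.0, -0.0]
ft_force: [-7.2, 2.0, 7.7]
grip_width: 50.1
```

```bash
python3 - <<'E'
from h import *
plan([677,-59,111],0)
E
```

```text
shift(tool) mm [-7.1  4.9 -0. ] turn [0.0001 0.0001 0.0003] j6 -1.77 pos [684.1 -59.  115.9] rv [-1.571 -0.    -0.   ] F [-7.2  2.   7.7] w 50.1 t 6.7
```

{"api": "servo_tool", "payload": {
  "steps": [
    [-1, [0, 0, 0], [0, 0, 0]],
    [-1, [0, 0, 0], [0, 0, 0]],
    [-1, [0, 0, 0], [0, 0, 0]],
    [-1, [0, -0.035, 0], [0, 0, 0]],
    [-1, [0, -0.035, 0], [0, 0, 0]],
    [1, [-0.03, 0, 0], [0, 0, 0]],
    [1, [-0.03, 0, 0], [0, 0, 0]],
    [1, [0, 0, 0], [0, 0, 0]],
    [1, [0, 0, 0], [0, 0, 0]],
    [1, [0, 0, 0], [0, 0, 0]],
    [1, [0, 0, 0], [0, 0, 0]],
    [1, [0, 0.03, 0], [0, 0, 0]],
    [1, [0, 0.029, 0], [0, 0, 0]],
    [1, [0.02, 0, 0], [0, 0, 0]],
    [1, [0.006, 0, 0], [0, 0, 0]],
    [1, [0.004, 0, 0], [0, 0, 0]],
    [1, [0.003, 0, 0], [0, 0, 0]],
    [1, [0.003, 0, 0], [0, 0, 0]],
    [1, [0, 0, 0], [0, 0, 0]]
  ]
}}

```text
clock: 8.3
tcp_pos: [658.6, -60.0, 125.0]
tool_rot: [-1.572, 0.003, 0.003]
ft_force: [-7.2, -2.9, 0.6]
grip_width: 0.6
```

{"api": "servo_tool", "payload": {
  "steps": [
    [1, [0.002, 0, 0], [0, 0, 0]],
    [1, [0, 0, 0], [0, 0, 0]],
    [1, [0, 0, 0], [0, 0, 0]]
  ]
}}

```text
clock: 8.55
tcp_pos: [658.7, -60.0, 125.0]
tool_rot: [-1.572, 0.006, 0.006]
ft_force: [-15.0, -3.1, 4.1]
grip_width: 0.4
```

{"api": "servo_tool", "payload": {
  "steps": [
    [1, [0.002, 0, 0], [0, 0, 0]],
    [1, [0, 0, 0], [0, 0, 0]],
    [1, [0, 0, 0], [0, 0, 0]]
  ]
}}

```text
clock: 8.8
tcp_pos: [658.8, -60.0, 125.0]
tool_rot: [-1.572, 0.01, 0.01]
ft_force: [-22.2, -2.8, 8.0]
grip_width: 0.3
```

The upright is on its stop: x stays at 658.7 mm while the push force rises to 22 N. Next is the left upright.

{"api": "servo_tool", "payload": {
  "steps": [
    [1, [-0.02, 0, 0], [0, 0, 0]],
    [-1, [0, -0.04, 0], [0, 0, 0]],
    [-1, [0, -0.04, 0], [0, 0, 0]],
    [-1, [-0.016, 0, 0.037], [0, 0, 0]],
    [-1, [-0.016, 0, 0.037], [0, 0, 0]],
    [-1, [-0.016, 0, 0.037], [0, 0, 0]],
    [-1, [0, 0, 0], [0, 0, 0]],
    [-1, [0, 0.041, 0], [0, 0, 0]],
    [-1, [0, 0.041, 0], [0, 0, 0]],
    [-1, [0, 0.041, 0], [0, 0, 0]],
    [-1, [0, 0.02, 0], [0, 0, 0]],
    [-1, [0, 0.02, 0], [0, 0, 0]],
    [-1, [0, 0, 0], [0, 0, 0]]
  ]
}}

```text
clock: 9.88
tcp_pos: [594.3, 51.9, 38.4]
tool_rot: [-1.571, 0.004, 0.004]
ft_force: [-0.6, 0.3, -0.1]
grip_width: 75.7
```

{"api": "servo_tool", "payload": {
  "steps": [
    [1, [0, 0, 0], [0, 0, 0]],
    [1, [0, 0, 0], [0, 0, 0]],
    [1, [0, 0, 0], [0, 0, 0]],
    [1, [0, 0, 0], [0, 0, 0]],
    [1, [0, 0, 0], [0, 0, 0]],
    [1, [0, 0, 0], [0, 0, 0]],
    [1, [0, 0, 0], [0, 0, 0]],
    [1, [0, 0, 0], [0, 0, 0]]
  ]
}}

```text
clock: 10.55
tcp_pos: [596.9, 51.5, 42.3]
tool_rot: [-1.571, -0.002, -0.002]
ft_force: [1.5, -4.5, 4.5]
grip_width: 55.6
```

```bash
python3 - <<'E'
from h import *
plan([596,51,42],0)
for t0 in (1.42,1.23):
    th=np.linspace(t0,-.01,18); P=np.c_[675.5-80*np.sin(th)-3.5*np.cos(th),42+80*np.cos(th)-3.5*np.sin(th)]
    print(np.diff(P,axis=0).round(1).tolist())
E
```

```text
shift(tool) mm [-0.9  0.3 -0.5] turn [0.0007 0.0003 0.0023] j6 -1.61 pos [596.9  51.5  42.3] rv [-1.571 -0.002 -0.002] F [ 1.5 -4.5  4.5] w 55.6 t 10.6
[[1.0, 6.7], [1.6, 6.6], [2.1, 6.4], [2.6, 6.2], [3.1, 6.0], [3.6, 5.7], [4.1, 5.3], [4.5, 5.0], [4.9, 4.6], [5.3, 4.2], [5.6, 3.7], [5.9, 3.2], [6.2, 2.7], [6.4, 2.2], [6.5, 1.6], [6.6, 1.1], [6.7, 0.5]]
[[1.9, 5.5], [2.3, 5.4], [2.7, 5.2], [3.1, 5.0], [3.4, 4.7], [3.8, 4.5], [4.1, 4.2], [4.4, 3.9], [4.6, 3.6], [4.9, 3.2], [5.1, 2.8], [5.3, 2.5], [5.5, 2.1], [5.6, 1.7], [5.7, 1.3], [5.8, 0.8], [5.8, 0.4]]
```

{"api": "servo_tool", "payload": {
  "steps": [
    [1, [0.001, -0.0067, 0], [0, 0, 0]],
    [1, [0.0016, -0.0066, 0], [0, 0, 0]],
    [1, [0.0021, -0.0064, 0], [0, 0, 0]],
    [1, [0.0026, -0.0062, 0], [0, 0, 0]],
    [1, [0.0031, -0.006, 0], [0, 0, 0]],
    [1, [0.0036, -0.0057, 0], [0, 0, 0]],
    [1, [0.0041, -0.0053, 0], [0, 0, 0]],
    [1, [0.0045, -0.005, 0], [0, 0, 0]],
    [1, [0.0049, -0.0046, 0], [0, 0, 0]],
    [1, [0.0053, -0.0042, 0], [0, 0, 0]],
    [1, [0.0056, -0.0037, 0], [0, 0, 0]],
    [1, [0.0059, -0.0032, 0], [0, 0, 0]],
    [1, [0.0062, -0.0027, 0], [0, 0, 0]],
    [1, [0.0064, -0.0022, 0], [0, 0, 0]],
    [1, [0.0065, -0.0016, 0], [0, 0, 0]],
    [1, [0.0066, -0.0011, 0], [0, 0, 0]],
    [1, [0.0067, -0.0005, 0], [0, 0, 0]],
    [1, [0, 0, 0], [0, 0, 0]]
  ]
}}

```text
clock: 12.05
tcp_pos: [671.0, 51.3, 112.4]
tool_rot: [-1.572, 0.005, 0.005]
ft_force: [-5.2, -5.1, 4.8]
grip_width: 55.1
```

{"api": "servo_tool", "payload": {
  "steps": [
    [-1, [0, 0, 0], [0, 0, 0]],
    [-1, [0, 0, 0], [0, 0, 0]],
    [-1, [0, 0, 0], [0, 0, 0]],
    [-1, [0, -0.035, 0], [0, 0, 0]],
    [-1, [0, -0.035, 0], [0, 0, 0]],
    [1, [-0.025, 0, 0], [0, 0, 0]],
    [1, [-0.025, 0, 0], [0, 0, 0]],
    [1, [0, 0, 0], [0, 0, 0]],
    [1, [0, 0, 0], [0, 0, 0]],
    [1, [0, 0, 0], [0, 0, 0]],
    [1, [0, 0, 0], [0, 0, 0]],
    [1, [0, 0, 0], [0, 0, 0]]
  ]
}}

```text
clock: 13.05
tcp_pos: [623.4, 52.0, 182.8]
tool_rot: [-1.571, -0.0, 0.0]
ft_force: [0.1, 0.7, 1.0]
grip_width: 46.5
```

{"api": "servo_tool", "payload": {
  "steps": [
    [1, [0, 0, 0], [0, 0, 0]],
    [1, [0, 0, 0], [0, 0, 0]],
    [1, [0, 0, 0], [0, 0, 0]],
    [1, [0, 0, 0], [0, 0, 0]],
    [1, [0, 0.028, 0], [0, 0, 0]],
    [1, [0, 0.028, 0], [0, 0, 0]],
    [1, [0.015, 0, 0], [0, 0, 0]],
    [1, [0.005, 0, 0], [0, 0, 0]],
    [1, [0.005, 0, 0], [0, 0, 0]],
    [1, [0.004, 0, 0], [0, 0, 0]],
    [1, [0.004, 0, 0], [0, 0, 0]],
    [1, [0.004, 0, 0], [0, 0, 0]],
    [1, [0.002, 0, 0], [0, 0, 0]],
    [1, [0, 0, 0], [0, 0, 0]]
  ]
}}

```text
clock: 14.22
tcp_pos: [659.1, 52.0, 128.2]
tool_rot: [-1.571, 0.005, 0.005]
ft_force: [-15.7, -0.4, 10.5]
grip_width: 0.5
```

{"api": "servo_tool", "payload": {
  "steps": [
    [1, [0.002, 0, 0], [0, 0, 0]],
    [1, [0, 0, 0], [0, 0, 0]],
    [1, [0, 0, 0], [0, 0, 0]]
  ]
}}

```text
clock: 14.47
tcp_pos: [659.2, 52.0, 128.2]
tool_rot: [-1.571, 0.008, 0.008]
ft_force: [-21.3, -0.7, 12.2]
grip_width: 0.3
```

{"api": "servo_tool", "payload": {
  "steps": [
    [1, [-0.02, 0, 0], [0, 0, 0]],
    [-1, [0, -0.04, 0], [0, 0, 0]],
    [-1, [0, -0.04, 0], [0, 0, 0]],
    [-1, [-0.0075, 0, -0.037], [0, 0, 0]],
    [-1, [-0.0075, 0, -0.037], [0, 0, 0]],
    [-1, [-0.0075, 0, -0.037], [0, 0, 0]],
    [-1, [-0.0075, 0, -0.037], [0, 0, 0]],
    [-1, [-0.0075, 0, -0.037], [0, 0, 0]],
    [-1, [-0.0075, 0, -0.036], [0, 0, 0]],
    [-1, [0, 0, 0], [0, 0, 0]],
    [-1, [0, 0.039, 0], [0, 0, 0]],
    [-1, [0, 0.039, 0], [0, 0, 0]],
    [-1, [0, 0.039, 0], [0, 0, 0]],
    [-1, [0, 0.018, 0], [0, 0, 0]],
    [-1, [0, 0.018, 0], [0, 0, 0]],
    [-1, [0, 0, 0], [0, 0, 0]]
  ]
}}

```text
clock: 15.8
tcp_pos: [597.4, -168.0, 50.7]
tool_rot: [-1.569, 0.003, 0.004]
ft_force: [-1.1, 0.8, 0.2]
grip_width: 91.1
```

{"api": "servo_tool", "payload": {
  "steps": [
    [1, [0, 0, 0], [0, 0, 0]],
    [1, [0, 0, 0], [0, 0, 0]],
    [1, [0, 0, 0], [0, 0, 0]],
    [1, [0, 0, 0], [0, 0, 0]],
    [1, [0, 0, 0], [0, 0, 0]],
    [1, [0, 0, 0], [0, 0, 0]],
    [1, [0, 0, 0], [0, 0, 0]],
    [1, [0, 0, 0], [0, 0, 0]]
  ]
}}

```text
clock: 16.47
tcp_pos: [599.0, -168.8, 54.8]
tool_rot: [-1.571, -0.001, -0.001]
ft_force: [-0.2, 3.1, 3.4]
grip_width: 55.5
```

{"api": "servo_tool", "payload": {
  "steps": [
    [1, [0.0019, -0.0055, 0], [0, 0, 0]],
    [1, [0.0023, -0.0054, 0], [0, 0, 0]],
    [1, [0.0027, -0.0052, 0], [0, 0, 0]],
    [1, [0.0031, -0.005, 0], [0, 0, 0]],
    [1, [0.0034, -0.0047, 0], [0, 0, 0]],
    [1, [0.0038, -0.0045, 0], [0, 0, 0]],
    [1, [0.0041, -0.0042, 0], [0, 0, 0]],
    [1, [0.0044, -0.0039, 0], [0, 0, 0]],
    [1, [0.0046, -0.0036, 0], [0, 0, 0]],
    [1, [0.0049, -0.0032, 0], [0, 0, 0]],
    [1, [0.0051, -0.0028, 0], [0, 0, 0]],
    [1, [0.0053, -0.0025, 0], [0, 0, 0]],
    [1, [0.0055, -0.0021, 0], [0, 0, 0]],
    [1, [0.0056, -0.0017, 0], [0, 0, 0]],
    [1, [0.0057, -0.0013, 0], [0, 0, 0]],
    [1, [0.0058, -0.0008, 0], [0, 0, 0]],
    [1, [0.0058, -0.0004, 0], [0, 0, 0]],
    [1, [0, 0, 0], [0, 0, 0]]
  ]
}}

```text
clock: 17.97
tcp_pos: [673.2, -168.9, 112.9]
tool_rot: [-1.571, -0.001, 0.0]
ft_force: [-5.3, 1.2, 3.0]
grip_width: 55.5
```

{"api": "servo_tool", "payload": {
  "steps": [
    [-1, [0, 0, 0], [0, 0, 0]],
    [-1, [0, 0, 0], [0, 0, 0]],
    [-1, [0, 0, 0], [0, 0, 0]],
    [-1, [0, -0.035, 0], [0, 0, 0]],
    [-1, [0, -0.035, 0], [0, 0, 0]],
    [1, [-0.025, 0, 0], [0, 0, 0]],
    [1, [-0.025, 0, 0], [0, 0, 0]],
    [1, [0, 0, 0], [0, 0, 0]],
    [1, [0, 0, 0], [0, 0, 0]],
    [1, [0, 0, 0], [0, 0, 0]],
    [1, [0, 0, 0], [0, 0, 0]],
    [1, [0, 0, 0], [0, 0, 0]],
    [1, [0, 0, 0], [0, 0, 0]],
    [1, [0, 0, 0], [0, 0, 0]],
    [1, [0, 0, 0], [0, 0, 0]],
    [1, [0, 0, 0], [0, 0, 0]]
  ]
}}

```text
clock: 19.3
tcp_pos: [622.9, -169.0, 180.7]
tool_rot: [-1.571, -0.0, 0.0]
ft_force: [0.2, 0.2, -0.4]
grip_width: 20.3
```

{"api": "servo_tool", "payload": {
  "steps": [
    [1, [0, 0, 0], [0, 0, 0]],
    [1, [0, 0, 0], [0, 0, 0]],
    [1, [0, 0.027, 0], [0, 0, 0]],
    [1, [0, 0.027, 0], [0, 0, 0]],
    [1, [0.015, 0, 0], [0, 0, 0]],
    [1, [0.005, 0, 0], [0, 0, 0]],
    [1, [0.005, 0, 0], [0, 0, 0]],
    [1, [0.004, 0, 0], [0, 0, 0]],
    [1, [0.004, 0, 0], [0, 0, 0]],
    [1, [0.004, 0, 0], [0, 0, 0]],
    [1, [0.002, 0, 0], [0, 0, 0]],
    [1, [0, 0, 0], [0, 0, 0]]
  ]
}}

```text
clock: 20.3
tcp_pos: [658.5, -169.2, 128.1]
tool_rot: [-1.57, 0.006, 0.006]
ft_force: [-18.6, 1.0, 10.9]
grip_width: 0.4
```

{"api": "servo_tool", "payload": {
  "steps": [
    [1, [0.002, 0, 0], [0, 0, 0]],
    [1, [0, 0, 0], [0, 0, 0]],
    [1, [0, 0, 0], [0, 0, 0]]
  ]
}}

```text
clock: 20.55
tcp_pos: [658.6, -169.2, 128.1]
tool_rot: [-1.57, 0.009, 0.009]
ft_force: [-25.4, 0.7, 14.2]
grip_width: 0.6
```

{"api": "servo_tool", "payload": {
  "steps": [
    [1, [-0.02, 0, 0], [0, 0, 0]],
    [-1, [0, -0.04, 0], [0, 0, 0]],
    [-1, [0, -0.04, 0], [0, 0, 0]],
    [-1, [0, -0.02, 0], [0, 0, 0]],
    [-1, [-0.02, -0.02, 0], [0, 0, 0]],
    [-1, [-0.03, 0, -0.02], [0, 0, 0]],
    [-1, [-0.03, 0, -0.03], [0, 0, 0]],
    [-1, [-0.03, 0, -0.03], [0, 0, 0]],
    [-1, [-0.03, 0, -0.03], [0, 0, 0]],
    [-1, [0, 0, 0], [0, 0, 0]],
    [-1, [0, 0, 0], [0, 0, 0]]
  ]
}}

```text
clock: 21.47
tcp_pos: [504.7, -279.3, 248.1]
tool_rot: [-1.572, 0.001, -0.005]
ft_force: [0.5, -0.2, 0.5]
grip_width: 62.8
```

```bash
python3 - <<'E'
from h import *
plan([600,-300,250],0)
p=env.snapshot('wrist'); save(p,'w2')
see(p,['short_grip','short_tip','middle_grip','middle_tip'])
p=env.snapshot('scene'); save(p,'s3')
see(p,['short_grip','short_tip','middle_grip','middle_tip','long_grip','long_tip','seat_1'])
E
```

```text
shift(tool) mm [ 95.4  -1.6 -20.3] turn [ 0.0013 -0.0038  0.0024] j6 -2.21 pos [ 504.7 -279.3  248.1] rv [-1.572e+00  1.000e-03 -5.000e-03] F [ 0.5 -0.2  0.5] w 62.8 t 21.5
short_grip [([632.0, -364.6, 56.5], 0.95)]
short_tip [([659.0, -369.9, -4.0], 0.91)]
middle_grip [([483.4, -390.0, 58.3], 0.94)]
middle_tip [([528.0, -400.4, 0.3], 0.69)]
short_grip [([631.6, -371.9, 52.7], 0.66)]
short_tip [([659.6, -368.9, -1.5], 0.95)]
middle_grip [([483.0, -387.0, 54.2], 0.91), ([462.7, -59.9, 44.1], 0.55)]
middle_tip [([526.2, -398.4, -1.4], 0.78)]
long_grip [([488.4, 202.8, 54.8], 0.66)]
long_tip [([546.7, 199.5, 2.6], 0.64), ([660.0, -369.2, -2.6], 0.55)]
seat_1 [([667.1, -58.7, 88.1], 0.94), ([670.2, 54.2, 83.9], 0.73), ([668.9, -168.5, 88.2], 0.57)]
```

View pics/w2.png

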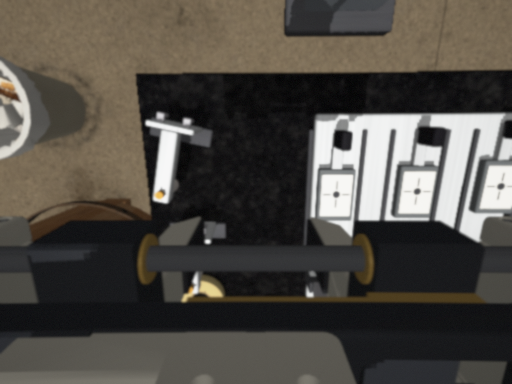

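All three uprights are on their stops, at x 658.5–659.2 mm. The wrist view shows the middle arm from (165,130) to (160,195) and the short arm partly hidden near (205,230). I pick up the short arm for the middle upright.

{"api": "servo_tool", "payload": {
  "steps": [
    [-1, [0.0254, 0.0196, -0.0178], [0, 0, 0]],
    [-1, [0.0254, 0.0196, -0.0178], [0, 0, 0]],
    [-1, [0.0254, 0.0196, -0.0178], [0, 0, 0]],
    [-1, [0.0254, 0.0196, -0.0178], [0, 0, 0]],
    [-1, [0.0254, 0.0196, -0.0178], [0, 0.03, 0]],
    [-1, [0, 0, 0], [0, 0, 0]],
    [-1, [0, 0, 0], [0, 0, 0]],
    [-1, [0, 0.026, 0], [0, 0, 0]],
    [-1, [0, 0.026, 0], [0, 0, 0]],
    [-1, [0, 0.026, 0], [0, 0, 0]],
    [-1, [0, 0.0, 0], [0, 0, 0]],
    [-1, [0, 0.0, 0], [0, 0, 0]]
  ]
}}

```text
clock: 23.12
tcp_pos: [631.8, -365.9, 72.0]
tool_rot: [-1.57, 0.024, -0.023]
ft_force: [0.0, 0.1, 1.5]
grip_width: 91.7
```

```bash
python3 - <<'E'
from h import *
plan([631.5,-368.5,46],-.03)
p=env.snapshot('scene'); see(p,['short_grip','short_tip'])
p=env.snapshot('wrist'); save(p,'w3')
see(p,['short_grip','short_tip'])
E
```

```text
shift(tool) mm [-0.3 26.  -2.6] turn [-0.0004  0.0005 -0.0005] j6 -2.17 pos [ 631.8 -365.9   72. ] rv [-1.57   0.024 -0.023] F [0.  0.1 1.5] w 91.7 t 23.1
short_grip [([630.5, -370.0, 47.9], 0.92)]
short_tip [([658.0, -372.0, -2.1], 0.65)]
short_grip [([634.1, -365.6, 51.7], 0.55)]
short_tip []
```

View pics/w3.png

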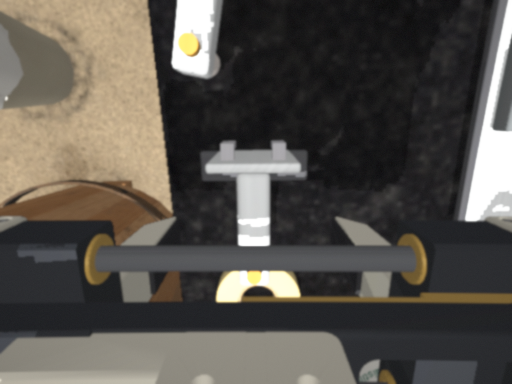

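The bar is centred between the fingers (column 254) and square with them. I descend and grip.

{"api": "servo_tool", "payload": {
  "steps": [
    [-1, [0, 0.013, 0], [0, 0, 0]],
    [-1, [0, 0.013, 0], [0, 0, 0]],
    [1, [0, 0, 0], [0, 0, 0]],
    [1, [0, 0, 0], [0, 0, 0]],
    [1, [0, 0, 0], [0, 0, 0]],
    [1, [0, 0, 0], [0, 0, 0]],
    [1, [0, 0, 0], [0, 0, 0]],
    [1, [0, 0, 0], [0, 0, 0]],
    [1, [0, 0, 0], [0, 0, 0]],
    [1, [0, 0, 0], [0, 0, 0]],
    [1, [0, 0, 0], [0, 0, 0]],
    [1, [0, 0, 0], [0, 0, 0]],
    [1, [0, 0, 0], [0, 0, 0]],
    [1, [0, 0, 0], [0, 0, 0]],
    [1, [0, 0, 0], [0, 0, 0]],
    [1, [0, 0, 0], [0, 0, 0]]
  ],
  "squeeze": 40
}}

```text
clock: 24.75
tcp_pos: [632.4, -366.6, 45.0]
tool_rot: [-1.571, 0.023, -0.024]
ft_force: [0.1, -0.6, -0.2]
grip_width: 19.8
```

```bash
python3 - <<'E'
from h import *
plan([631.5,-368.5,46],-.03)
E
```

```text
shift(tool) mm [-0.9 -1.  -2. ] turn [0.0002 0.0002 0.0003] j6 -2.17 pos [ 632.4 -366.6   45. ] rv [-1.571  0.023 -0.024] F [ 0.1 -0.6 -0.2] w 19.8 t 24.8
```

{"api": "servo_tool", "payload": {
  "steps": [
    [1, [0, -0.036, 0], [0, 0, 0]],
    [1, [0, -0.036, 0], [0, 0, 0]],
    [1, [0, -0.036, 0], [0, 0, 0]],
    [1, [0, -0.036, 0], [0, 0, 0]],
    [1, [0, -0.036, 0], [0, 0, 0]],
    [1, [-0.0111, 0, 0.0304], [0, 0, 0]],
    [1, [-0.0111, 0, 0.0304], [0, 0, 0]],
    [1, [-0.0111, 0, 0.0304], [0, 0, 0]],
    [1, [-0.0111, 0, 0.0304], [0, 0, 0]],
    [1, [-0.0111, 0, 0.0304], [0, 0, 0]],
    [1, [-0.0111, 0, 0.0304], [0, 0, 0]],
    [1, [-0.0111, 0, 0.0304], [0, 0, 0]],
    [1, [-0.0111, 0, 0.0304], [0, 0, 0]],
    [1, [-0.0111, 0, 0.0304], [0, 0, 0]],
    [1, [-0.0111, 0, 0.0304], [0, 0, 0]],
    [1, [0, 0, 0], [0, 0, 0]]
  ]
}}

```text
clock: 26.08
tcp_pos: [528.0, -54.0, 224.8]
tool_rot: [-1.567, 0.023, -0.018]
ft_force: [-0.1, -1.1, -2.5]
grip_width: 19.7
```

{"api": "servo_tool", "payload": {
  "steps": [
    [1, [0, 0, 0], [0, 0.12, 0]],
    [1, [0, 0, 0], [0, 0.12, 0]],
    [1, [0, 0, 0], [0, 0.12, 0]],
    [1, [0, 0, 0], [0, 0.12, 0]],
    [1, [0, 0, 0], [0, 0.12, 0]],
    [1, [0, 0, 0], [0, 0.12, 0]],
    [1, [0, 0, 0], [0, 0.12, 0]],
    [1, [0, 0, 0], [0, 0.12, 0]],
    [1, [0, 0, 0], [0, 0.12, 0]],
    [1, [0, 0, 0], [0, 0.12, 0]],
    [1, [0, 0, 0], [0, 0.12, 0]],
    [1, [0, 0, 0], [0, 0.12, 0]],
    [1, [0, 0, 0], [0, 0.12, 0]]
  ]
}}

```text
clock: 27.17
tcp_pos: [530.2, -59.4, 224.5]
tool_rot: [-1.198, 1.229, -1.227]
ft_force: [-0.5, -0.5, -3.0]
grip_width: 19.7
```

{"api": "servo_tool", "payload": {
  "steps": [
    [1, [0, 0, 0], [0, 0.12, 0]],
    [1, [0, 0, 0], [0, 0.12, 0]],
    [1, [0, 0, 0], [0, 0.12, 0]],
    [1, [0, 0, 0], [0, 0.12, 0]],
    [1, [0, 0, 0], [0, 0.12, 0]],
    [1, [0, 0, 0], [0, 0.12, 0]],
    [1, [0, 0, 0], [0, 0.12, 0]],
    [1, [0, 0, 0], [0, 0.12, 0]],
    [1, [0, 0, 0], [0, 0.12, 0]],
    [1, [0, 0, 0], [0, 0.12, 0]],
    [1, [0, 0, 0], [0, 0.12, 0]],
    [1, [0, 0, 0], [0, 0.12, 0]],
    [1, [0, 0, 0], [0, 0.0, 0]],
    [1, [0, 0, 0], [0, 0.0, 0]]
  ]
}}

```text
clock: 28.33
tcp_pos: [530.3, -59.3, 224.6]
tool_rot: [-0.126, 2.163, -2.162]
ft_force: [-1.1, 0.9, -2.3]
grip_width: 20.0
```

```bash
python3 - <<'E'
from h import *
plan([600,-58.8,128],-np.pi-.004)
p=env.snapshot('wrist'); save(p,'w4')
see(p,['short_grip','short_tip','seat_1'])
E
```

```text
shift(tool) mm [-69.4  96.5   7.5] turn [0.0004 0.1193 0.0009] j6 1.2 pos [530.3 -59.3 224.6] rv [-0.126  2.163 -2.162] F [-1.1  0.9 -2.3] w 20.0 t 28.3
short_grip [([526.7, -58.0, 231.8], 0.78), ([669.5, -63.5, 91.2], 0.67)]
short_tip []
seat_1 [([669.8, -64.7, 86.8], 0.89), ([535.6, -56.0, 29.5], 0.67), ([667.0, -164.7, 79.7], 0.64)]
```

View pics/w4.png

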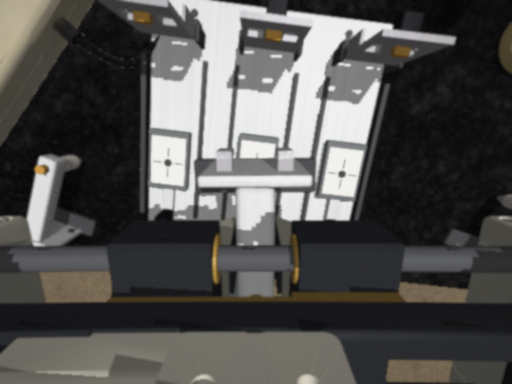

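The arm is carried with its claws towards the uprights, and a last 0.119 rad turn is left. I approach and stop about 25 mm short to compare claws with slots.

{"api": "servo_tool", "payload": {
  "steps": [
    [1, [0, 0, 0], [0, 0.119, 0]],
    [1, [0, 0, 0], [0, 0, 0]],
    [1, [-0.022, 0.032, 0], [0, 0, 0]],
    [1, [-0.022, 0.032, 0], [0, 0, 0]],
    [1, [-0.022, 0.032, 0], [0, 0, 0]],
    [1, [0, 0, 0], [0, 0, 0]],
    [1, [0, 0, 0], [0, 0, 0]]
  ]
}}

```text
clock: 29.12
tcp_pos: [595.5, -59.3, 125.6]
tool_rot: [0.003, -2.218, 2.215]
ft_force: [-0.8, -0.2, -1.4]
grip_width: 19.9
```

```bash
python3 - <<'E'
from h import *
plan([596,-58.8,128],-np.pi-.004)
p=env.snapshot('wrist'); save(p,'w5')
c=p['image'][60:260,120:390]; cv2.imwrite('pics/w5c.png',cv2.resize(c[:,:,::-1],(800,592),interpolation=cv2.INTER_CUBIC))
see(p,['seat_1'])
E
```

```text
shift(tool) mm [-0.5 -2.4 -0.5] turn [0.0015 0.0004 0.0064] j6 1.35 pos [595.5 -59.3 125.6] rv [ 0.003 -2.218  2.215] F [-0.8 -0.2 -1.4] w 19.9 t 29.1
seat_1 [([667.9, 52.5, 84.0], 0.71), ([665.5, -168.4, 85.9], 0.7), ([669.1, -61.8, 92.7], 0.68)]
```

View pics/w5c.png

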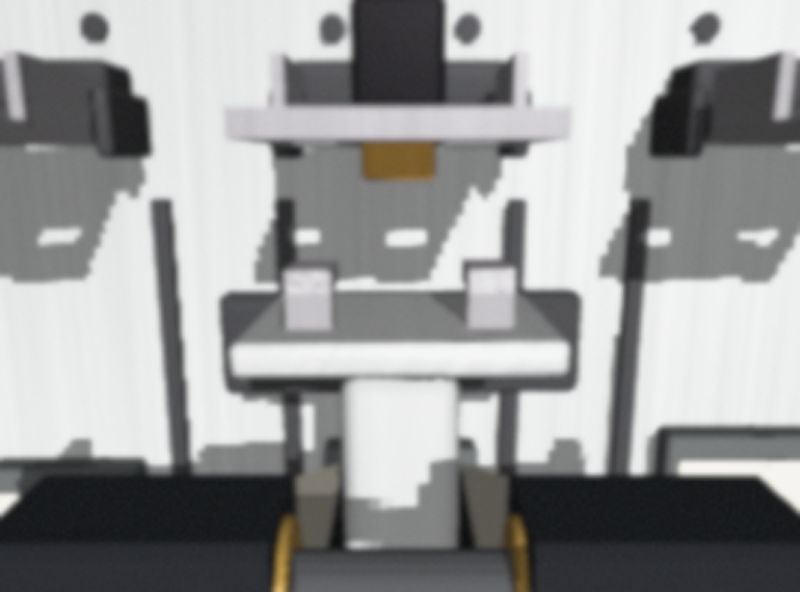

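Claw centre (399.5) and upright centre (398.5) agree within 0.3 mm. I raise 2 mm and insert.

{"api": "servo_tool", "payload": {
  "steps": [
    [1, [-0.006, -0.002, 0], [0, 0, 0]],
    [1, [-0.006, 0, 0], [0, 0, 0]],
    [1, [-0.006, 0, 0], [0, 0, 0]],
    [1, [-0.005, 0, 0], [0, 0, 0]],
    [1, [0, 0, 0], [0, 0, 0]]
  ]
}}

```text
clock: 29.63
tcp_pos: [617.4, -59.8, 131.5]
tool_rot: [-0.001, -2.215, 2.215]
ft_force: [-11.2, -0.7, 3.7]
grip_width: 19.4
```

{"api": "servo_tool", "payload": {
  "steps": [
    [1, [-0.003, 0, 0], [0, 0, 0]],
    [1, [-0.003, 0, 0], [0, 0, 0]],
    [1, [0, 0, 0], [0, 0, 0]]
  ]
}}

```text
clock: 29.88
tcp_pos: [618.3, -59.7, 130.9]
tool_rot: [0.013, -2.21, 2.208]
ft_force: [-30.4, -0.5, 13.0]
grip_width: 19.5
```

I had the insert height wrong: a locked tip is 40 mm above the bench, so the TCP belongs at z≈101 for insertion. The claws met the face above the slots at 30 N. I back off and go lower.

{"api": "servo_tool", "payload": {
  "steps": [
    [1, [0.009, 0, 0], [0, 0, 0]],
    [1, [0.009, 0, 0], [0, 0, 0]],
    [1, [0.008, 0, 0], [0, 0, 0]],
    [1, [0, 0.01, 0], [0, 0, 0]],
    [1, [0, 0.01, 0], [0, 0, 0]],
    [1, [0, 0.01, 0], [0, 0, 0]],
    [1, [0, 0, 0], [0, 0, 0]],
    [1, [0, 0, 0], [0, 0, 0]],
    [1, [0, 0, 0], [0, 0, 0]]
  ]
}}

```text
clock: 30.63
tcp_pos: [599.8, -59.7, 100.6]
tool_rot: [-0.008, -2.218, 2.218]
ft_force: [-0.3, -0.6, -2.2]
grip_width: 19.8
```

```bash
python3 - <<'E'
from h import *
plan([596,-58.8,101],-np.pi-.004)
p=env.snapshot('wrist'); save(p,'w6')
c=p['image'][60:260,120:390]; cv2.imwrite('pics/w6c.png',cv2.resize(c[:,:,::-1],(800,592),interpolation=cv2.INTER_CUBIC))
E
```

```text
shift(tool) mm [ 3.8 -0.4 -0.9] turn [ 0.0002 -0.0031  0.0001] j6 1.35 pos [599.8 -59.7 100.6] rv [-0.008 -2.218  2.218] F [-0.3 -0.6 -2.2] w 19.8 t 30.6
```

View pics/w6c.png

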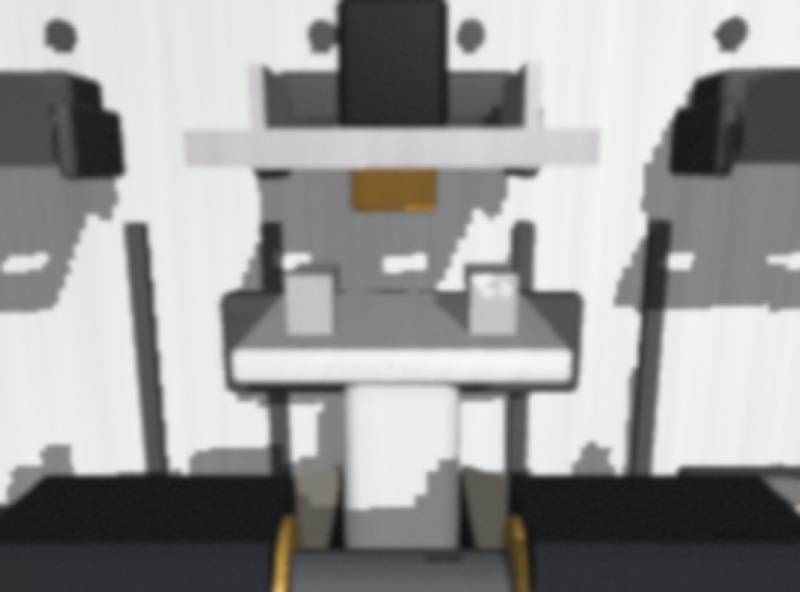

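The claws are about 1 mm to the right of the slots, so I correct that and insert.

{"api": "servo_tool", "payload": {
  "steps": [
    [1, [-0.006, 0, -0.0012], [0, 0, 0]],
    [1, [-0.006, 0, 0], [0, 0, 0]],
    [1, [-0.004, 0, 0], [0, 0, 0]],
    [1, [-0.004, 0, 0], [0, 0, 0]],
    [1, [0, 0, 0], [0, 0, 0]],
    [1, [0, 0, 0], [0, 0, 0]]
  ]
}}

```text
clock: 31.18
tcp_pos: [619.7, -58.6, 100.8]
tool_rot: [-0.008, -2.218, 2.218]
ft_force: [0.1, 0.0, -2.8]
grip_width: 19.8
```

{"api": "servo_tool", "payload": {
  "steps": [
    [1, [-0.003, 0, 0], [0, 0, 0]],
    [1, [-0.003, 0, 0], [0, 0, 0]],
    [1, [0, 0, 0], [0, 0, 0]],
    [1, [0, 0, 0], [0, 0, 0]]
  ]
}}

```text
clock: 31.52
tcp_pos: [624.8, -58.6, 100.7]
tool_rot: [-0.006, -2.217, 2.217]
ft_force: [-4.4, -0.2, -0.9]
grip_width: 19.3
```

Past the face with only the latch force showing. I continue to contact.

{"api": "servo_tool", "payload": {
  "steps": [
    [1, [-0.002, 0, 0], [0, 0, 0]],
    [1, [-0.002, 0, 0], [0, 0, 0]],
    [1, [0, 0, 0], [0, 0, 0]]
  ]
}}

```text
clock: 31.77
tcp_pos: [627.9, -58.6, 100.6]
tool_rot: [-0.003, -2.216, 2.216]
ft_force: [-8.7, -0.1, 0.8]
grip_width: 19.8
```

{"api": "servo_tool", "payload": {
  "steps": [
    [1, [-0.002, 0, 0], [0, 0, 0]],
    [1, [0, 0, 0], [0, 0, 0]],
    [1, [0, 0, 0], [0, 0, 0]]
  ]
}}

```text
clock: 32.02
tcp_pos: [628.3, -58.7, 100.5]
tool_rot: [0.001, -2.215, 2.214]
ft_force: [-13.9, -0.5, 3.4]
grip_width: 20.2
```

{"api": "servo_tool", "payload": {
  "steps": [
    [1, [0, 0.003, 0], [0, 0, 0]],
    [1, [0, 0.003, 0], [0, 0, 0]],
    [1, [0, 0.003, 0], [0, 0, 0]],
    [1, [0, 0.003, 0], [0, 0, 0]],
    [1, [0, 0, 0], [0, 0, 0]]
  ]
}}

```text
clock: 32.43
tcp_pos: [628.3, -58.6, 87.9]
tool_rot: [0.001, -2.215, 2.213]
ft_force: [-12.2, -0.2, 0.1]
grip_width: 19.3
```

{"api": "servo_tool", "payload": {
  "steps": [
    [1, [0, 0.002, 0], [0, 0, 0]],
    [1, [0, 0.002, 0], [0, 0, 0]],
    [1, [0, 0.002, 0], [0, 0, 0]],
    [1, [0, 0, 0], [0, 0, 0]]
  ]
}}

```text
clock: 32.77
tcp_pos: [628.3, -58.6, 84.6]
tool_rot: [-0.0, -2.215, 2.215]
ft_force: [-18.9, 1.3, 16.7]
grip_width: 19.8
```

{"api": "servo_tool", "payload": {
  "steps": [
    [1, [0, 0.002, 0], [0, 0, 0]],
    [1, [0, 0, 0], [0, 0, 0]],
    [1, [0.003, -0.002, 0], [0, 0, 0]],
    [0.2, [0, 0, 0], [0, 0, 0]],
    [0.2, [0, 0, 0], [0, 0, 0]],
    [0.2, [0, 0, 0], [0, 0, 0]],
    [0.2, [0, 0, 0], [0, 0, 0]],
    [0.2, [0, -0.035, 0], [0, 0, 0]],
    [0.2, [0, -0.035, 0], [0, 0, 0]],
    [0.2, [0.04, -0.035, 0], [0, 0, 0]],
    [0.2, [0.04, -0.03, 0], [0, 0, 0]],
    [0.2, [0, 0, 0], [0, 0, 0]]
  ]
}}

```text
clock: 33.77
tcp_pos: [562.1, -58.3, 210.8]
tool_rot: [-0.014, -2.219, 2.223]
ft_force: [2.0, -1.0, 0.9]
grip_width: 36.6
```

```bash
python3 - <<'E'
from h import *
plan([600,-58.8,220],-np.pi-.004)
p=env.snapshot('wrist'); save(p,'w7')
c=p['image'][40:240,120:390]; cv2.imwrite('pics/w7c.png',cv2.resize(c[:,:,::-1],(800,592),interpolation=cv2.INTER_CUBIC))
see(p,['short_tip','mark_1','middle_grip','seat_1'])
p=env.snapshot('scene'); see(p,['short_tip','short_grip','middle_grip','middle_tip','long_grip','long_tip'])
E
```

```text
shift(tool) mm [-37.9  -9.    0.2] turn [-0.0016 -0.0031 -0.0058] j6 1.34 pos [562.1 -58.3 210.8] rv [-0.014 -2.219  2.223] F [ 2.  -1.   0.9] w 36.6 t 33.8
short_tip []
mark_1 [([531.0, 50.1, 29.2], 0.81), ([536.0, -56.5, 29.7], 0.71)]
middle_grip []
seat_1 [([666.7, 49.8, 82.8], 0.87), ([669.2, -60.0, 91.0], 0.7), ([665.6, -168.6, 85.1], 0.55)]
short_tip [([598.7, -58.7, 36.2], 0.91), ([668.2, -165.7, 88.2], 0.51)]
short_grip [([628.4, -59.4, 90.1], 0.91)]
middle_grip [([486.6, -386.7, 53.1], 0.94)]
middle_tip [([524.3, -396.7, 0.6], 0.67)]
long_grip [([460.6, 187.5, 58.0], 0.92), ([485.3, -386.3, 54.1], 0.62)]
long_tip [([515.8, 175.7, -0.5], 0.58)]
```

View pics/w7c.png

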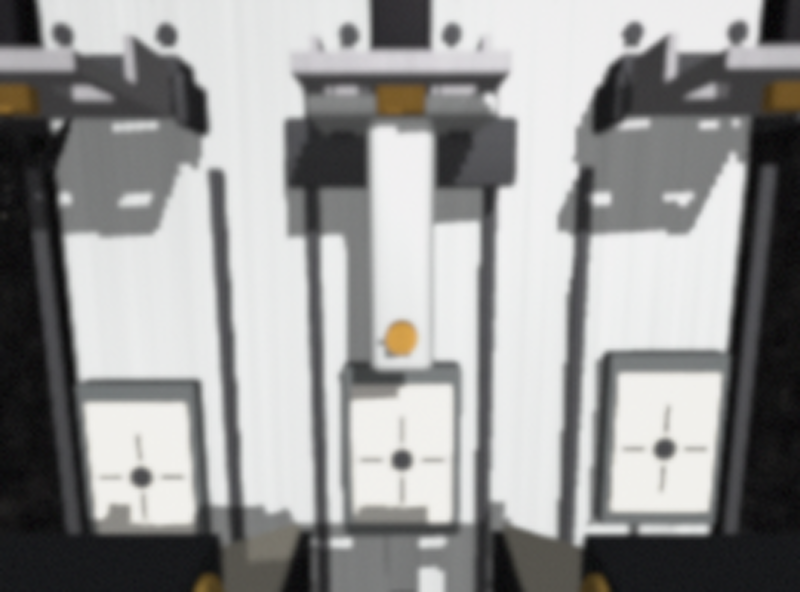

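The latch nose shows fully over the plate top, at (400,98) in the crop, so the short arm is locked. The long arm has been knocked to about (461,187). Now the middle arm, with the tool half turned.

{"api": "servo_tool", "payload": {
  "steps": [
    [-1, [0.0075, 0, 0.0329], [0, 0, 0]],
    [-1, [0.0075, 0, 0.0329], [0, 0, 0]],
    [-1, [0.0075, 0, 0.0329], [0, 0, 0]],
    [-1, [0.0075, 0, 0.0329], [0, 0, 0]],
    [-1, [0.0075, 0, 0.0329], [0, 0, 0]],
    [-1, [0.0075, 0, 0.0329], [0, 0, 0]],
    [-1, [0.0075, 0, 0.0329], [0, 0, 0]],
    [-1, [0.0075, 0, 0.0329], [0, 0, 0]],
    [-1, [0.0075, 0, 0.0329], [0, 0, 0]],
    [-1, [0.0075, 0, 0.0329], [0, 0, 0]],
    [-1, [0, 0.02, 0], [0, 0.085, 0]],
    [-1, [0, 0.03, 0], [0, 0.085, 0]],
    [-1, [0, 0.03, 0], [0, 0.085, 0]],
    [-1, [0, 0.03, 0], [0, 0, 0]],
    [-1, [0, 0.02, 0], [0, 0, 0]],
    [-1, [0, 0, 0], [0, 0, 0]],
    [-1, [0, 0, 0], [0, 0, 0]]
  ]
}}

```text
clock: 35.78
tcp_pos: [486.2, -386.4, 74.6]
tool_rot: [-0.272, -2.082, 2.079]
ft_force: [1.2, -0.1, 0.5]
grip_width: 91.8
```

```bash
cat >> h.py <<'E'
def bar(p,s,rows=range(185,216,3),zt=64):
    """centre line of the white bar under the gripper, tool coords"""
    g=p['image'].min(2).astype(float); out=[]
    for r in rows:
        m=(g[r,200:312]>140).astype(int); d=np.diff(np.r_[0,m,0]); a=np.where(d==1)[0]; b=np.where(d==-1)[0]
        if len(a): k=(b-a).argmax(); out.append((200+(a[k]+b[k]-1)/2,r,b[k]-a[k]))
    out=np.array(out); w=back(p,out[:,:2],zt,s['tcp_pos'],s['tool_rot'])
    q=R.from_rotvec(s['tool_rot']).inv().apply(w-s['tcp_pos'])
    print('bar widths px',out[:,2],'lateral z vs x fit',np.polyfit(q[:,0],q[:,2],1).round(3),'x range',q[[0,-1],0].round(1),'z',q[:,2].round(1))
E
python3 - <<'E'
from h import *
plan([485.7,-387.5,46],-np.pi-.259)
s=env.read_state(); p=env.snapshot('wrist'); save(p,'w8'); bar(p,s)
see(p,['middle_grip','middle_tip'])
E
```

```text
shift(tool) mm [ 0.1 28.6  1.2] turn [ 0.0013 -0.0031  0.002 ] j6 1.04 pos [ 486.2 -386.4   74.6] rv [-0.272 -2.082  2.079] F [ 1.2 -0.1  0.5] w 91.8 t 35.8
bar widths px [34. 34. 34. 34. 34. 35. 34. 34. 34. 34. 34.] lateral z vs x fit [0.046 2.09 ] x range [-30.7 -11.8] z [0.8 0.8 0.8 0.8 0.8 1.1 1.4 1.4 1.4 1.4 1.4]
middle_grip [([482.0, -385.3, 58.7], 0.97)]
middle_tip []
```

View pics/w8.png

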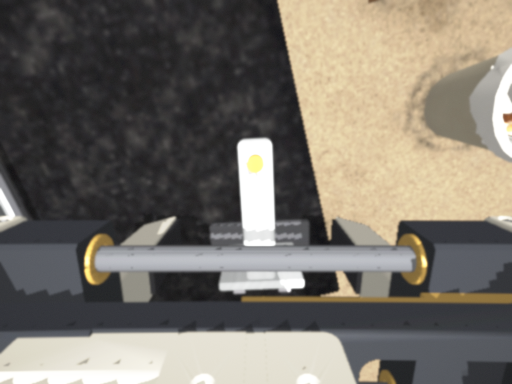

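The bar is centred (columns 240–274), with its tip dot at (256,163). I descend and grip.

{"api": "servo_tool", "payload": {
  "steps": [
    [-1, [0, 0.01, 0.001], [0, 0, 0]],
    [-1, [0, 0.01, 0], [0, 0, 0]],
    [-1, [0, 0.0095, 0], [0, 0, 0]],
    [1, [0, 0, 0], [0, 0, 0]],
    [1, [0, 0, 0], [0, 0, 0]],
    [1, [0, 0, 0], [0, 0, 0]],
    [1, [0, 0, 0], [0, 0, 0]],
    [1, [0, 0, 0], [0, 0, 0]],
    [1, [0, 0, 0], [0, 0, 0]],
    [1, [0, 0, 0], [0, 0, 0]],
    [1, [0, 0, 0], [0, 0, 0]],
    [1, [0, 0, 0], [0, 0, 0]],
    [1, [0, 0, 0], [0, 0, 0]],
    [1, [0, 0, 0], [0, 0, 0]],
    [1, [0, 0, 0], [0, 0, 0]],
    [1, [0, 0, 0], [0, 0, 0]],
    [1, [0, 0, 0], [0, 0, 0]]
  ]
}}

```text
clock: 37.35
tcp_pos: [486.2, -387.8, 45.9]
tool_rot: [-0.275, -2.081, 2.082]
ft_force: [-0.7, -0.4, -0.1]
grip_width: 19.8
```

```bash
python3 - <<'E'
from h import *
plan([485.7,-387.5,46],-np.pi-.259)
plan([510,-169,225],-np.pi-.259)
E
```

```text
shift(tool) mm [ 0.6 -0.1 -0.1] turn [-0.0001 -0.0032 -0.0001] j6 1.04 pos [ 486.2 -387.8   45.9] rv [-0.275 -2.081  2.082] F [-0.7 -0.4 -0.1] w 19.8 t 37.4
shift(tool) mm [  33.7 -179.2 -217.5] turn [-0.0001 -0.0032 -0.0001] j6 1.04 pos [ 486.2 -387.8   45.9] rv [-0.275 -2.081  2.082] F [-0.7 -0.4 -0.1] w 19.8 t 37.4
```

{"api": "servo_tool", "payload": {
  "steps": [
    [1, [0, -0.036, 0], [0, 0, 0]],
    [1, [0, -0.036, 0], [0, 0, 0]],
    [1, [0, -0.036, 0], [0, 0, 0]],
    [1, [0, -0.036, 0], [0, 0, 0]],
    [1, [0, -0.036, 0], [0, 0, 0]],
    [1, [0.0048, 0, -0.0311], [0, 0, 0]],
    [1, [0.0048, 0, -0.0311], [0, 0, 0]],
    [1, [0.0048, 0, -0.0311], [0, 0, 0]],
    [1, [0.0048, 0, -0.0311], [0, 0, 0]],
    [1, [0.0048, 0, -0.0311], [0, 0, 0]],
    [1, [0.0048, 0, -0.0311], [0, 0, 0]],
    [1, [0.0048, 0, -0.0311], [0, 0, 0]],
    [1, [0, 0, 0], [0, 0, 0]]
  ]
}}

```text
clock: 38.43
tcp_pos: [509.9, -163.3, 225.6]
tool_rot: [-0.269, -2.087, 2.08]
ft_force: [0.1, 0.0, -2.1]
grip_width: 19.8
```

{"api": "servo_tool", "payload": {
  "steps": [
    [1, [0, 0, 0], [0, -0.12, 0]],
    [1, [0, 0, 0], [0, -0.12, 0]],
    [1, [0, 0, 0], [0, -0.12, 0]],
    [1, [0, 0, 0], [0, -0.12, 0]],
    [1, [0, 0, 0], [0, -0.12, 0]],
    [1, [0, 0, 0], [0, -0.12, 0]],
    [1, [0, 0, 0], [0, -0.12, 0]],
    [1, [0, 0, 0], [0, -0.12, 0]],
    [1, [0, 0, 0], [0, -0.12, 0]],
    [1, [0, 0, 0], [0, -0.12, 0]],
    [1, [0, 0, 0], [0, -0.12, 0]],
    [1, [0, 0, 0], [0, -0.12, 0]],
    [1, [0, 0, 0], [0, -0.12, 0]],
    [1, [0, 0, 0], [0, -0.12, 0]]
  ]
}}

```text
clock: 39.6
tcp_pos: [509.8, -168.8, 225.3]
tool_rot: [-1.136, 1.318, -1.316]
ft_force: [0.6, -1.3, -2.4]
grip_width: 19.7
```

{"api": "servo_tool", "payload": {
  "steps": [
    [1, [0, 0, 0], [0, -0.12, 0]],
    [1, [0, 0, 0], [0, -0.12, 0]],
    [1, [0, 0, 0], [0, -0.12, 0]],
    [1, [0, 0, 0], [0, -0.12, 0]],
    [1, [0, 0, 0], [0, -0.12, 0]],
    [1, [0, 0, 0], [0, -0.12, 0]],
    [1, [0, 0, 0], [0, -0.12, 0]],
    [1, [0, 0, 0], [0, -0.12, 0]],
    [1, [0, 0, 0], [0, -0.12, 0]],
    [1, [0, 0, 0], [0, -0.12, 0]],
    [1, [0, 0, 0], [0, -0.12, 0]],
    [1, [0, 0, 0], [0, -0.12, 0]],
    [1, [0, 0, 0], [0, -0.12, 0]],
    [1, [0, 0, 0], [0, -0.12, 0]],
    [1, [0, 0, 0], [0, -0.04, 0]],
    [1, [0, 0, 0], [0, 0, 0]],
    [1, [0, 0, 0], [0, 0, 0]]
  ]
}}

```text
clock: 41.02
tcp_pos: [509.8, -168.8, 225.5]
tool_rot: [-1.57, 0.005, -0.004]
ft_force: [0.5, -1.0, -2.7]
grip_width: 19.7
```

```bash
python3 - <<'E'
from h import *
plan([598,-168.5,102],-.004)
E
```

```text
shift(tool) mm [ 88.3 123.4   0.8] turn [-0.0005 -0.0016 -0.0009] j6 -2.03 pos [ 509.8 -168.8  225.5] rv [-1.57   0.005 -0.004] F [ 0.5 -1.  -2.7] w 19.7 t 41.0
```

{"api": "servo_tool", "payload": {
  "steps": [
    [1, [0.022, 0.0309, 0.0002], [0, 0, 0]],
    [1, [0.022, 0.0309, 0.0002], [0, 0, 0]],
    [1, [0.022, 0.0309, 0.0002], [0, 0, 0]],
    [1, [0.022, 0.0309, 0.0002], [0, 0, 0]],
    [1, [0, 0, 0], [0, 0, 0]],
    [1, [0, 0, 0], [0, 0, 0]],
    [1, [0, 0, 0], [0, 0, 0]],
    [1, [0.006, 0, 0], [0, 0, 0]],
    [1, [0.006, 0, 0], [0, 0, 0]],
    [1, [0.005, 0, 0], [0, 0, 0]],
    [1, [0, 0, 0], [0, 0, 0]],
    [1, [0, 0, 0], [0, 0, 0]]
  ]
}}

```text
clock: 42.02
tcp_pos: [615.6, -168.4, 103.1]
tool_rot: [-1.571, 0.002, -0.004]
ft_force: [-0.3, -0.0, -3.2]
grip_width: 19.6
```

{"api": "servo_tool", "payload": {
  "steps": [
    [1, [0.003, 0, 0], [0, 0, 0]],
    [1, [0.003, 0, 0], [0, 0, 0]],
    [1, [0, 0, 0], [0, 0, 0]],
    [1, [0, 0, 0], [0, 0, 0]]
  ]
}}

```text
clock: 42.35
tcp_pos: [620.5, -168.3, 102.1]
tool_rot: [-1.57, 0.004, -0.002]
ft_force: [-3.8, 0.1, -0.1]
grip_width: 19.7
```

{"api": "servo_tool", "payload": {
  "steps": [
    [1, [0.002, 0, 0], [0, 0, 0]],
    [1, [0, 0, 0], [0, 0, 0]],
    [1, [0, 0, 0], [0, 0, 0]]
  ]
}}

```text
clock: 42.6
tcp_pos: [622.8, -168.3, 102.0]
tool_rot: [-1.57, 0.004, -0.002]
ft_force: [-4.4, 0.1, -1.7]
grip_width: 19.6
```

{"api": "servo_tool", "payload": {
  "steps": [
    [1, [0.002, 0, 0], [0, 0, 0]],
    [1, [0.002, 0, 0], [0, 0, 0]],
    [1, [0, 0, 0], [0, 0, 0]]
  ]
}}

```text
clock: 42.85
tcp_pos: [626.8, -168.3, 102.0]
tool_rot: [-1.57, 0.004, -0.002]
ft_force: [-5.4, -0.0, -0.5]
grip_width: 19.7
```

{"api": "servo_tool", "payload": {
  "steps": [
    [1, [0.001, 0, 0], [0, 0, 0]],
    [1, [0.001, 0, 0], [0, 0, 0]],
    [1, [0, 0, 0], [0, 0, 0]]
  ]
}}

```text
clock: 43.1
tcp_pos: [627.2, -168.2, 101.9]
tool_rot: [-1.57, 0.007, 0.001]
ft_force: [-10.2, 0.1, 1.0]
grip_width: 19.5
```

{"api": "servo_tool", "payload": {
  "steps": [
    [1, [0.001, 0.003, 0], [0, 0, 0]],
    [1, [0, 0.003, 0], [0, 0, 0]],
    [1, [0, 0.003, 0], [0, 0, 0]],
    [1, [0, 0.003, 0], [0, 0, 0]],
    [1, [0, 0, 0], [0, 0, 0]]
  ]
}}

```text
clock: 43.52
tcp_pos: [627.5, -168.3, 89.5]
tool_rot: [-1.57, 0.008, 0.001]
ft_force: [-12.9, -0.9, 0.7]
grip_width: 19.4
```

{"api": "servo_tool", "payload": {
  "steps": [
    [1, [0, 0.002, 0], [0, 0, 0]],
    [1, [0, 0.002, 0], [0, 0, 0]],
    [1, [0, 0.002, 0], [0, 0, 0]],
    [1, [0, 0.002, 0], [0, 0, 0]],
    [1, [0, 0, 0], [0, 0, 0]]
  ]
}}

```text
clock: 43.93
tcp_pos: [627.6, -168.4, 85.5]
tool_rot: [-1.571, 0.006, 0.001]
ft_force: [-21.9, 1.3, 23.6]
grip_width: 20.0
```

{"api": "servo_tool", "payload": {
  "steps": [
    [1, [-0.003, -0.003, 0], [0, 0, 0]],
    [0.2, [0, 0, 0], [0, 0, 0]],
    [0.2, [0, 0, 0], [0, 0, 0]],
    [0.2, [0, 0, 0], [0, 0, 0]],
    [0.2, [0, 0, 0], [0, 0, 0]],
    [0.2, [0, -0.035, 0], [0, 0, 0]],
    [0.2, [0, -0.035, 0], [0, 0, 0]],
    [0.2, [0, -0.035, 0], [0, 0, 0]],
    [0.2, [0, -0.03, 0], [0, 0, 0]],
    [0.2, [0, 0, 0], [0, 0, 0]]
  ]
}}

```text
clock: 44.77
tcp_pos: [630.2, -169.3, 227.8]
tool_rot: [-1.575, -0.007, -0.012]
ft_force: [0.4, -1.2, 0.3]
grip_width: 36.6
```

{"api": "servo_tool", "payload": {
  "steps": [
    [-1, [-0.0139, 0, 0.0297], [0, 0, 0]],
    [-1, [-0.0139, 0, 0.0297], [0, 0, 0]],
    [-1, [-0.0139, 0, 0.0297], [0, 0, 0]],
    [-1, [-0.0139, 0, 0.0297], [0, 0, 0]],
    [-1, [-0.0139, 0, 0.0297], [0, 0, 0]],
    [-1, [-0.0139, 0, 0.0297], [0, 0, 0]],
    [-1, [-0.0139, 0, 0.0297], [0, 0, 0]],
    [-1, [-0.0139, 0, 0.0297], [0, 0, 0]],
    [-1, [-0.0139, 0, 0.0297], [0, 0, 0]],
    [-1, [-0.0139, 0, 0.0297], [0, 0, 0]],
    [-1, [-0.0139, 0, 0.0297], [0, 0, 0]],
    [-1, [-0.0139, 0, 0.0297], [0, 0, 0]],
    [-1, [0, 0.03, 0], [0, 0.103, 0]],
    [-1, [0, 0.03, 0], [0, 0.103, 0]],
    [-1, [0, 0, 0], [0, 0, 0]],
    [-1, [0, 0, 0], [0, 0, 0]]
  ]
}}

```text
clock: 46.1
tcp_pos: [461.0, 188.6, 159.4]
tool_rot: [-1.566, 0.165, -0.16]
ft_force: [-0.3, 0.1, 0.2]
grip_width: 92.0
```

```bash
python3 - <<'E'
from h import *
p=env.snapshot('scene'); save(p,'s4'); see(p,['long_grip','long_tip','middle_grip','middle_tip'])
p=env.snapshot('wrist'); save(p,'w9'); see(p,['long_grip','long_tip'])
p=env.snapshot('top'); see(p,['long_grip','long_tip'])
plan([461,187.5,72],-.21)
E
```

```text
long_grip [([460.4, 190.0, 57.3], 0.6)]
long_tip [([514.8, 174.7, 3.7], 0.76), ([580.7, -168.0, 37.2], 0.42)]
middle_grip [([623.9, -166.2, 92.5], 0.84), ([452.1, 52.4, 43.5], 0.73), ([628.2, -59.8, 92.6], 0.68)]
middle_tip [([579.5, -167.2, 35.0], 0.75)]
long_grip [([458.9, 191.8, 49.8], 0.82)]
long_tip []
long_grip []
long_tip [([670.8, 48.4, 83.2], 0.61)]
shift(tool) mm [-0.7 88.6 -1.3] turn [-0.0004  0.0002  0.0005] j6 -1.13 pos [461.9 188.6 160.6] rv [-1.564  0.164 -0.165] F [-0.5 -0.6 -0. ] w 91.7 t 46.6
```

{"api": "servo_tool", "payload": {
  "steps": [
    [-1, [-0.001, 0.03, 0.001], [0, 0.03, 0]],
    [-1, [0, 0.03, 0], [0, 0, 0]],
    [-1, [0, 0.026, 0], [0, 0, 0]],
    [-1, [0, 0, 0], [0, 0, 0]],
    [-1, [0, 0, 0], [0, 0, 0]]
  ]
}}

```text
clock: 47.07
tcp_pos: [460.3, 189.7, 73.8]
tool_rot: [-1.563, 0.19, -0.186]
ft_force: [0.0, 0.3, 1.1]
grip_width: 91.5
```

```bash
python3 - <<'E'
from h import *
s=env.read_state(); p=env.snapshot('wrist'); save(p,'w10'); bar(p,s)
plan([460,189.5,45],-.24)
E
```

```text
bar widths px [34. 34. 34. 34. 33. 33. 33. 33. 33. 33. 33.] lateral z vs x fit [-0.018  0.875] x range [-29.3 -10.5] z [1.4 1.4 1.4 1.4 1.1 1.1 1.1 1.1 1.1 1.1 1.1]
shift(tool) mm [-1.3 30.  -0.8] turn [-0.0002  0.0003  0.0003] j6 -1.09 pos [461.4 190.   75. ] rv [-1.562  0.188 -0.188] F [-0.1  0.8 -0.4] w 91.8 t 47.1
```

View pics/w10.png

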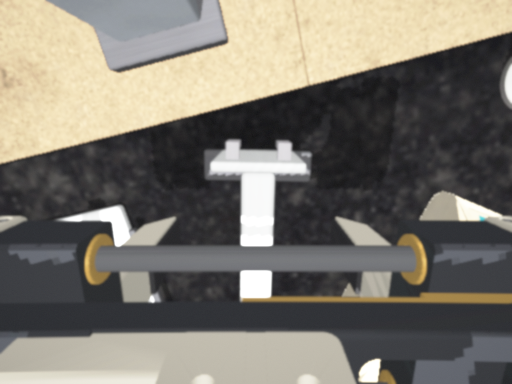

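The bar is centred (columns 241–274) and square. I descend and grip.

{"api": "servo_tool", "payload": {
  "steps": [
    [-1, [0, 0.01, 0.001], [0, 0, 0]],
    [-1, [0, 0.01, 0], [0, 0, 0]],
    [-1, [0, 0.0095, 0], [0, 0, 0]],
    [1, [0, 0, 0], [0, 0, 0]],
    [1, [0, 0, 0], [0, 0, 0]],
    [1, [0, 0, 0], [0, 0, 0]],
    [1, [0, 0, 0], [0, 0, 0]],
    [1, [0, 0, 0], [0, 0, 0]],
    [1, [0, 0, 0], [0, 0, 0]],
    [1, [0, 0, 0], [0, 0, 0]],
    [1, [0, 0, 0], [0, 0, 0]],
    [1, [0, 0, 0], [0, 0, 0]],
    [1, [0, 0, 0], [0, 0, 0]],
    [1, [0, 0, 0], [0, 0, 0]],
    [1, [0, 0, 0], [0, 0, 0]],
    [1, [0, 0, 0], [0, 0, 0]],
    [1, [0, 0, 0], [0, 0, 0]]
  ]
}}

```text
clock: 48.53
tcp_pos: [461.2, 190.8, 44.8]
tool_rot: [-1.563, 0.188, -0.188]
ft_force: [-0.7, 0.1, 0.6]
grip_width: 19.7
```

```bash
python3 - <<'E'
from h import *
plan([510,51.5,225],-.24)
E
```

```text
shift(tool) mm [  80.5 -180.2 -123.7] turn [-0.      0.0003 -0.    ] j6 -1.09 pos [461.2 190.8  44.8] rv [-1.563  0.188 -0.188] F [-0.7  0.1  0.6] w 19.7 t 48.5
```

{"api": "servo_tool", "payload": {
  "steps": [
    [1, [0, -0.036, 0], [0, 0, 0]],
    [1, [0, -0.036, 0], [0, 0, 0]],
    [1, [0, -0.036, 0], [0, 0, 0]],
    [1, [0, -0.036, 0], [0, 0, 0]],
    [1, [0, -0.036, 0], [0, 0, 0]],
    [1, [0.0201, 0, -0.0309], [0, 0, 0]],
    [1, [0.0201, 0, -0.0309], [0, 0, 0]],
    [1, [0.0201, 0, -0.0309], [0, 0, 0]],
    [1, [0.0201, 0, -0.0309], [0, 0, 0]],
    [1, [0, 0, 0], [0, 0, 0]],
    [1, [0, 0, 0], [0, 0.12, 0]],
    [1, [0, 0, 0], [0, 0.12, 0]],
    [1, [0, 0, 0], [0, 0.12, 0]],
    [1, [0, 0, 0], [0, 0.12, 0]],
    [1, [0, 0, 0], [0, 0.12, 0]],
    [1, [0, 0, 0], [0, 0.12, 0]],
    [1, [0, 0, 0], [0, 0.12, 0]],
    [1, [0, 0, 0], [0, 0.12, 0]],
    [1, [0, 0, 0], [0, 0.12, 0]],
    [1, [0, 0, 0], [0, 0.12, 0]]
  ]
}}

```text
clock: 50.2
tcp_pos: [509.5, 51.9, 224.3]
tool_rot: [-1.266, 1.117, -1.116]
ft_force: [-0.8, 0.2, -1.6]
grip_width: 19.8
```

{"api": "servo_tool", "payload": {
  "steps": [
    [1, [0, 0, 0], [0, 0.12, 0]],
    [1, [0, 0, 0], [0, 0.12, 0]],
    [1, [0, 0, 0], [0, 0.12, 0]],
    [1, [0, 0, 0], [0, 0.12, 0]],
    [1, [0, 0, 0], [0, 0.12, 0]],
    [1, [0, 0, 0], [0, 0.12, 0]],
    [1, [0, 0, 0], [0, 0.12, 0]],
    [1, [0, 0, 0], [0, 0.12, 0]],
    [1, [0, 0, 0], [0, 0.12, 0]],
    [1, [0, 0, 0], [0, 0.12, 0]],
    [1, [0, 0, 0], [0, 0.12, 0]],
    [1, [0, 0, 0], [0, 0.12, 0]],
    [1, [0, 0, 0], [0, 0.12, 0]],
    [1, [0, 0, 0], [0, 0.12, 0]],
    [1, [0, 0, 0], [0, 0.0256, 0]],
    [1, [0, 0, 0], [0, 0, 0]],
    [1, [0, 0, 0], [0, 0, 0]]
  ]
}}

```text
clock: 51.62
tcp_pos: [509.6, 51.9, 224.4]
tool_rot: [-0.002, -2.22, 2.22]
ft_force: [0.3, -0.0, -1.9]
grip_width: 19.6
```

```bash
python3 - <<'E'
from h import *
plan([598,51.5,101],-np.pi-.004)
E
```

```text
shift(tool) mm [-88.5 123.4   0.2] turn [0.0002 0.0016 0.0009] j6 1.52 pos [509.6  51.9 224.4] rv [-2.00e-03 -2.22e+00  2.22e+00] F [ 0.3 -0.  -1.9] w 19.6 t 51.6
```

{"api": "servo_tool", "payload": {
  "steps": [
    [1, [-0.022, 0.0309, 0.0001], [0, 0, 0]],
    [1, [-0.022, 0.0309, 0.0001], [0, 0, 0]],
    [1, [-0.022, 0.0308, 0], [0, 0, 0]],
    [1, [-0.022, 0.0308, 0], [0, 0, 0]],
    [1, [0, 0, 0], [0, 0, 0]],
    [1, [0, 0, 0], [0, 0, 0]],
    [1, [0, 0, 0], [0, 0, 0]],
    [1, [-0.006, 0, 0], [0, 0, 0]],
    [1, [-0.006, 0, 0], [0, 0, 0]],
    [1, [-0.005, 0, 0], [0, 0, 0]],
    [1, [0, 0, 0], [0, 0, 0]],
    [1, [0, 0, 0], [0, 0, 0]]
  ]
}}

```text
clock: 52.62
tcp_pos: [615.3, 51.1, 102.2]
tool_rot: [-0.006, -2.22, 2.22]
ft_force: [0.2, -0.0, -3.2]
grip_width: 19.7
```

{"api": "servo_tool", "payload": {
  "steps": [
    [1, [-0.003, 0, 0], [0, 0, 0]],
    [1, [-0.002, 0, 0], [0, 0, 0]],
    [1, [0, 0, 0], [0, 0, 0]],
    [1, [0, 0, 0], [0, 0, 0]]
  ]
}}

```text
clock: 52.95
tcp_pos: [619.2, 51.1, 101.2]
tool_rot: [-0.002, -2.219, 2.219]
ft_force: [-4.3, -0.7, -0.4]
grip_width: 19.3
```

{"api": "servo_tool", "payload": {
  "steps": [
    [1, [-0.002, 0, 0], [0, 0, 0]],
    [1, [0, 0, 0], [0, 0, 0]],
    [1, [0, 0, 0], [0, 0, 0]]
  ]
}}

```text
clock: 53.2
tcp_pos: [621.5, 51.1, 101.1]
tool_rot: [-0.003, -2.219, 2.219]
ft_force: [-5.2, 0.3, -0.6]
grip_width: 19.7
```

{"api": "servo_tool", "payload": {
  "steps": [
    [1, [-0.002, 0, 0], [0, 0, 0]],
    [1, [-0.002, 0, 0], [0, 0, 0]],
    [1, [0, 0, 0], [0, 0, 0]]
  ]
}}

```text
clock: 53.45
tcp_pos: [625.2, 51.1, 101.1]
tool_rot: [-0.002, -2.219, 2.218]
ft_force: [-6.0, -0.0, 0.2]
grip_width: 19.6
```

{"api": "servo_tool", "payload": {
  "steps": [
    [1, [-0.002, 0, 0], [0, 0, 0]],
    [1, [0, 0, 0], [0, 0, 0]],
    [1, [0, 0, 0], [0, 0, 0]]
  ]
}}

```text
clock: 53.7
tcp_pos: [625.3, 51.0, 100.9]
tool_rot: [0.003, -2.216, 2.217]
ft_force: [-12.1, 0.1, 4.0]
grip_width: 19.6
```

{"api": "servo_tool", "payload": {
  "steps": [
    [1, [0, 0.003, 0], [0, 0, 0]],
    [1, [0, 0.003, 0], [0, 0, 0]],
    [1, [0, 0.003, 0], [0, 0, 0]],
    [1, [0, 0.003, 0], [0, 0, 0]],
    [1, [0, 0, 0], [0, 0, 0]]
  ]
}}

```text
clock: 54.12
tcp_pos: [625.3, 51.3, 88.5]
tool_rot: [0.003, -2.217, 2.216]
ft_force: [-11.7, 0.6, 1.2]
grip_width: 19.5
```

{"api": "servo_tool", "payload": {
  "steps": [
    [1, [0, 0.002, 0], [0, 0, 0]],
    [1, [0, 0.002, 0], [0, 0, 0]],
    [1, [0, 0.002, 0], [0, 0, 0]],
    [1, [0, 0.002, 0], [0, 0, 0]],
    [1, [0, 0, 0], [0, 0, 0]]
  ]
}}

```text
clock: 54.53
tcp_pos: [625.4, 51.3, 84.4]
tool_rot: [0.001, -2.218, 2.218]
ft_force: [-21.5, -0.3, 26.7]
grip_width: 19.4
```

All three are down, each with hard contact at the bottom. I release and look at the latches from above the front.

{"api": "servo_tool", "payload": {
  "steps": [
    [1, [0.003, -0.003, 0], [0, 0, 0]],
    [0.2, [0, 0, 0], [0, 0, 0]],
    [0.2, [0, 0, 0], [0, 0, 0]],
    [0.2, [0, 0, 0], [0, 0, 0]],
    [0.2, [0, 0, 0], [0, 0, 0]],
    [0.2, [0, -0.035, 0], [0, 0, 0]],
    [0.2, [0, -0.035, 0], [0, 0, 0]],
    [0.2, [0, -0.035, 0], [0, 0, 0]],
    [0.2, [0, -0.035, 0], [0, 0, 0]],
    [0.2, [0.022, -0.012, 0.027], [0, 0, 0]],
    [0.2, [0.022, -0.012, 0.027], [0, 0, 0]],
    [0.2, [0.022, -0.012, 0.027], [0, 0, 0]],
    [0.2, [0.022, -0.012, 0.027], [0, 0, 0]],
    [1, [0, 0, 0], [0, 0, 0]],
    [1, [0, 0, 0], [0, 0, 0]]
  ]
}}

```text
clock: 55.78
tcp_pos: [536.5, -58.0, 273.4]
tool_rot: [-0.01, -2.219, 2.22]
ft_force: [0.3, -0.6, 0.4]
grip_width: 27.5
```

```bash
python3 - <<'E'
from h import *
plan([400,-59,200],-.004)
p=env.snapshot('wrist'); save(p,'w11')
c=p['image'][30:230,110:400]; cv2.imwrite('pics/w11c.png',cv2.resize(c[:,:,::-1],(800,552),interpolation=cv2.INTER_CUBIC))
see(p,['seat_1','mark_1','short_tip','middle_tip','long_tip','knob_1'])
E
```

```text
shift(tool) mm [136.7  73.    1.9] turn [ 3.900e-03  3.139e+00 -5.000e-04] j6 1.33 pos [536.5 -58.  273.4] rv [-0.01  -2.219  2.22 ] F [ 0.3 -0.6  0.4] w 27.5 t 55.8
seat_1 [([667.2, -60.4, 88.8], 0.59), ([664.0, -168.9, 85.4], 0.58)]
mark_1 [([530.2, 49.9, 29.0], 0.74), ([536.1, -58.6, 28.8], 0.64), ([540.2, -166.4, 25.2], 0.63)]
short_tip []
middle_tip [([583.6, -170.9, 36.7], 0.67)]
long_tip [([569.4, 54.8, 36.0], 0.63)]
knob_1 [([457.5, 52.4, 38.1], 0.86), ([460.2, -55.4, 40.2], 0.84), ([467.8, -169.1, 39.9], 0.65)]
```

View pics/w11c.png

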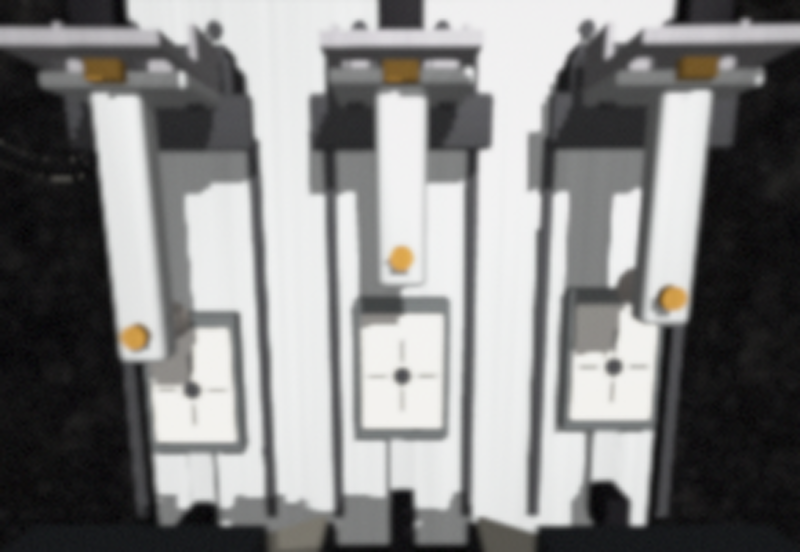

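All three brass noses stand out over the plate tops, at (103,69), (401,70) and (697,67) in the crop. Next I push the carriages with closed fingers, using the same finger face that touched the uprights.

{"api": "servo_tool", "payload": {
  "steps": [
    [1, [0.034, 0, 0], [0, 0, 0]],
    [1, [0.034, 0, 0], [0, 0, 0]],
    [1, [0.034, 0, 0], [0, 0, 0]],
    [1, [0.034, 0, 0], [0, 0, 0]],
    [1, [0, 0, 0], [0, -0.1208, 0]],
    [1, [0, 0, 0], [0, -0.1208, 0]],
    [1, [0, 0, 0], [0, -0.1208, 0]],
    [1, [0, 0, 0], [0, -0.1208, 0]],
    [1, [0, 0, 0], [0, -0.1208, 0]],
    [1, [0, 0, 0], [0, -0.1208, 0]],
    [1, [0, 0, 0], [0, -0.1208, 0]],
    [1, [0, 0, 0], [0, -0.1208, 0]],
    [1, [0, 0, 0], [0, -0.1208, 0]],
    [1, [0, 0, 0], [0, -0.1208, 0]],
    [1, [0, 0, 0], [0, -0.1208, 0]],
    [1, [0, 0, 0], [0, -0.1208, 0]],
    [1, [0, 0, 0], [0, -0.1208, 0]]
  ]
}}

```text
clock: 57.55
tcp_pos: [400.8, -55.8, 272.2]
tool_rot: [-1.21, 1.207, -1.207]
ft_force: [0.1, -0.2, -0.7]
grip_width: 0.6
```

{"api": "servo_tool", "payload": {
  "steps": [
    [1, [0, 0, 0], [0, -0.1208, 0]],
    [1, [0, 0, 0], [0, -0.1208, 0]],
    [1, [0, 0, 0], [0, -0.1208, 0]],
    [1, [0, 0, 0], [0, -0.1208, 0]],
    [1, [0, 0, 0], [0, -0.1208, 0]],
    [1, [0, 0, 0], [0, -0.1208, 0]],
    [1, [0, 0, 0], [0, -0.1208, 0]],
    [1, [0, 0, 0], [0, -0.1208, 0]],
    [1, [0, 0, 0], [0, -0.1208, 0]],
    [1, [0, 0, 0], [0, -0.1208, 0]],
    [1, [0, 0, 0], [0, -0.1208, 0]],
    [1, [0, 0, 0], [0, -0.1208, 0]],
    [1, [0, 0, 0], [0, -0.1208, 0]],
    [1, [0, 0, 0], [0, 0, 0]],
    [1, [0, 0, 0], [0, 0, 0]]
  ]
}}

```text
clock: 58.8
tcp_pos: [400.7, -55.8, 272.2]
tool_rot: [-1.571, 0.006, -0.006]
ft_force: [0.8, 0.4, 0.5]
grip_width: 0.4
```

```bash
python3 - <<'E'
from h import *
plan([415,-59,45],-.004)
E
```

```text
shift(tool) mm [ 14.4 227.2  -3.1] turn [-0.0002 -0.0036 -0.0002] j6 -1.89 pos [400.7 -55.8 272.2] rv [-1.571  0.006 -0.006] F [0.8 0.4 0.5] w 0.4 t 58.8
```

{"api": "servo_tool", "payload": {
  "steps": [
    [1, [0.0024, 0.038, -0.0005], [0, 0, 0]],
    [1, [0.0024, 0.038, -0.0005], [0, 0, 0]],
    [1, [0.0024, 0.038, -0.0005], [0, 0, 0]],
    [1, [0.0024, 0.038, -0.0005], [0, 0, 0]],
    [1, [0.0024, 0.038, -0.0005], [0, 0, 0]],
    [1, [0.0024, 0.037, -0.0006], [0, 0, 0]],
    [1, [0, 0, 0], [0, 0, 0]],
    [1, [0.015, 0, 0], [0, 0, 0]],
    [1, [0.01, 0, 0], [0, 0, 0]],
    [1, [0.006, 0, 0], [0, 0, 0]],
    [1, [0.006, 0, 0], [0, 0, 0]],
    [1, [0.006, 0, 0], [0, 0, 0]],
    [1, [0.006, 0, 0], [0, 0, 0]],
    [1, [0.006, 0, 0], [0, 0, 0]],
    [1, [0.006, 0, 0], [0, 0, 0]],
    [1, [0.006, 0, 0], [0, 0, 0]],
    [1, [0.006, 0, 0], [0, 0, 0]],
    [1, [0.004, 0, 0], [0, 0, 0]],
    [1, [0, 0, 0], [0, 0, 0]],
    [1, [0, 0, 0], [0, 0, 0]]
  ]
}}

```text
clock: 60.47
tcp_pos: [492.3, -59.7, 45.3]
tool_rot: [-1.571, 0.003, -0.004]
ft_force: [-0.2, -0.9, -0.3]
grip_width: 0.4
```

{"api": "servo_tool", "payload": {
  "steps": [
    [1, [0.003, 0, 0], [0, 0, 0]],
    [1, [0.002, 0, 0], [0, 0, 0]],
    [1, [0.002, 0, 0], [0, 0, 0]],
    [1, [0.001, 0, 0], [0, 0, 0]],
    [1, [0, 0, 0], [0, 0, 0]]
  ]
}}

```text
clock: 60.88
tcp_pos: [500.1, -59.6, 45.3]
tool_rot: [-1.571, 0.004, -0.004]
ft_force: [-1.1, 0.5, 0.3]
grip_width: 0.4
```

```bash
python3 - <<'E'
from h import *
plan([501.7,-59,45],-.004)
p=env.snapshot('scene'); see(p,['mark_1','knob_1','short_tip'])
E
```

```text
shift(tool) mm [1.6 0.3 0.6] turn [-0.0001 -0.0006  0.    ] j6 -1.84 pos [500.1 -59.6  45.3] rv [-1.571  0.004 -0.004] F [-1.1  0.5  0.3] w 0.4 t 60.9
mark_1 [([529.8, 52.1, 28.0], 0.89), ([547.8, -168.9, 27.4], 0.58), ([598.4, -60.3, 27.3], 0.43)]
knob_1 [([454.3, 53.1, 41.4], 0.77), ([461.9, -166.6, 41.9], 0.66), ([522.8, -60.4, 41.0], 0.49)]
short_tip [([596.6, -57.7, 35.6], 0.72)]
```

{"api": "servo_tool", "payload": {
  "steps": [
    [1, [0.001, 0, 0], [0, 0, 0]],
    [1, [0.0006, 0, 0], [0, 0, 0]],
    [1, [0, 0, 0], [0, 0, 0]],
    [1, [0, 0, 0], [0, 0, 0]]
  ]
}}

```text
clock: 61.42
tcp_pos: [501.6, -59.7, 45.4]
tool_rot: [-1.571, 0.003, -0.004]
ft_force: [-0.4, 0.3, 0.8]
grip_width: 0.1
```

{"api": "servo_tool", "payload": {
  "steps": [
    [1, [-0.026, 0, 0], [0, 0, 0]],
    [1, [-0.026, 0, 0], [0, 0, 0]],
    [1, [-0.025, 0, 0], [0, 0, 0]],
    [1, [0, 0, 0], [0, 0, 0]],
    [1, [0, 0, -0.0365], [0, 0, 0]],
    [1, [0, 0, -0.0365], [0, 0, 0]],
    [1, [0, 0, -0.0365], [0, 0, 0]],
    [1, [0, 0, 0], [0, 0, 0]],
    [1, [0.008, 0, 0], [0, 0, 0]],
    [1, [0.008, 0, 0], [0, 0, 0]],
    [1, [0.006, 0, 0], [0, 0, 0]],
    [1, [0.006, 0, 0], [0, 0, 0]],
    [1, [0.006, 0, 0], [0, 0, 0]],
    [1, [0.006, 0, 0], [0, 0, 0]],
    [1, [0.005, 0, 0], [0, 0, 0]],
    [1, [0.005, 0, 0], [0, 0, 0]],
    [1, [0, 0, 0], [0, 0, 0]],
    [1, [0, 0, 0], [0, 0, 0]]
  ]
}}

```text
clock: 62.92
tcp_pos: [474.6, -169.1, 45.4]
tool_rot: [-1.571, 0.003, -0.004]
ft_force: [-0.0, 0.6, 0.6]
grip_width: -0.0
```

{"api": "servo_tool", "payload": {
  "steps": [
    [1, [0.004, 0, 0], [0, 0, 0]],
    [1, [0.003, 0, 0], [0, 0, 0]],
    [1, [0.002, 0, 0], [0, 0, 0]],
    [1, [0, 0, 0], [0, 0, 0]],
    [1, [0, 0, 0], [0, 0, 0]]
  ]
}}

```text
clock: 63.33
tcp_pos: [483.4, -169.3, 45.5]
tool_rot: [-1.571, 0.003, -0.004]
ft_force: [0.3, 0.3, 0.7]
grip_width: 0.3
```

{"api": "servo_tool", "payload": {
  "steps": [
    [1, [0.002, 0, 0], [0, 0, 0]],
    [1, [0.0012, 0, 0], [0, 0, 0]],
    [1, [0, 0, 0], [0, 0, 0]],
    [1, [0, 0, 0], [0, 0, 0]]
  ]
}}

```text
clock: 63.67
tcp_pos: [486.5, -169.2, 45.4]
tool_rot: [-1.571, 0.003, -0.004]
ft_force: [0.0, -0.7, -1.2]
grip_width: 0.1
```

{"api": "servo_tool", "payload": {
  "steps": [
    [1, [-0.025, 0, 0], [0, 0, 0]],
    [1, [-0.025, 0, 0], [0, 0, 0]],
    [1, [-0.0246, 0, 0], [0, 0, 0]],
    [1, [0, 0, 0], [0, 0, 0]],
    [1, [0, 0, 0.0367], [0, 0, 0]],
    [1, [0, 0, 0.0367], [0, 0, 0]],
    [1, [0, 0, 0.0367], [0, 0, 0]],
    [1, [0, 0, 0.0367], [0, 0, 0]],
    [1, [0, 0, 0.0367], [0, 0, 0]],
    [1, [0, 0, 0.0367], [0, 0, 0]],
    [1, [0, 0, 0], [0, 0, 0]],
    [1, [0.008, 0, 0], [0, 0, 0]],
    [1, [0.006, 0, 0], [0, 0, 0]],
    [1, [0.006, 0, 0], [0, 0, 0]],
    [1, [0.006, 0, 0], [0, 0, 0]],
    [1, [0.006, 0, 0], [0, 0, 0]],
    [1, [0.006, 0, 0], [0, 0, 0]],
    [1, [0.005, 0, 0], [0, 0, 0]],
    [1, [0, 0, 0], [0, 0, 0]],
    [1, [0, 0, 0], [0, 0, 0]]
  ]
}}

```text
clock: 65.33
tcp_pos: [456.2, 51.0, 45.4]
tool_rot: [-1.571, 0.003, -0.005]
ft_force: [0.3, -1.2, -0.2]
grip_width: 0.6
```

{"api": "servo_tool", "payload": {
  "steps": [
    [1, [0.004, 0, 0], [0, 0, 0]],
    [1, [0.003, 0, 0], [0, 0, 0]],
    [1, [0.001, 0, 0], [0, 0, 0]],
    [1, [0, 0, 0], [0, 0, 0]],
    [1, [0, 0, 0], [0, 0, 0]]
  ]
}}

```text
clock: 65.75
tcp_pos: [463.9, 51.3, 45.5]
tool_rot: [-1.571, 0.003, -0.004]
ft_force: [-1.2, 1.1, 0.1]
grip_width: 0.5
```

{"api": "servo_tool", "payload": {
  "steps": [
    [1, [0.004, 0, 0], [0, 0, 0]],
    [1, [0.003, 0, 0], [0, 0, 0]],
    [1, [0.0013, 0, 0], [0, 0, 0]],
    [1, [0, 0, 0], [0, 0, 0]],
    [1, [0, 0, 0], [0, 0, 0]]
  ]
}}

```text
clock: 66.17
tcp_pos: [472.4, 51.1, 45.5]
tool_rot: [-1.571, 0.003, -0.004]
ft_force: [-0.7, 0.2, 0.2]
grip_width: 0.6
```

{"api": "servo_tool", "payload": {
  "steps": [
    [1, [-0.025, 0, 0], [0, 0, 0]],
    [1, [-0.025, 0, 0], [0, 0, 0]],
    [1, [-0.015, -0.02, 0], [0, 0, 0]],
    [1, [0, -0.03, -0.0366], [0, 0, 0]],
    [1, [0, -0.03, -0.0366], [0, 0, 0]],
    [1, [0, -0.03, -0.0366], [0, 0, 0]],
    [1, [0, 0, 0], [0, 0, 0]],
    [1, [0, 0, 0], [0, 0, 0]]
  ]
}}

```text
clock: 66.83
tcp_pos: [407.5, -46.8, 146.0]
tool_rot: [-1.572, 0.003, -0.01]
ft_force: [-0.5, -0.2, -1.2]
grip_width: 0.4
```

```bash
python3 - <<'E'
from h import *
plan([400,-59,150],-.004)
for n in('scene','wrist'):
    p=env.snapshot(n); save(p,'f_'+n); print(n)
    see(p,['mark_1','knob_1','short_tip','middle_tip','long_tip'],mn=.3)
a=cv2.imread('pics/f_scene.png')[150:270,200:380]; cv2.imwrite('pics/f1.png',cv2.resize(a,(800,533),interpolation=cv2.INTER_CUBIC))
E
```

```text
shift(tool) mm [ -7.4  -4.  -12.2] turn [ 0.0012 -0.0041  0.0044] j6 -1.86 pos [407.5 -46.8 146. ] rv [-1.572  0.003 -0.01 ] F [-0.5 -0.2 -1.2] w 0.4 t 66.8
scene
mark_1 [([596.7, -58.2, 27.2], 0.73), ([590.7, -173.0, 30.7], 0.61)]
knob_1 [([508.8, -170.9, 44.4], 0.81), ([525.4, -57.1, 42.0], 0.57), ([493.1, 55.4, 41.9], 0.42)]
short_tip [([597.4, -58.4, 36.3], 0.57)]
middle_tip [([581.5, -166.6, 36.2], 0.98), ([722.6, -370.1, 5.2], 0.4)]
long_tip []
wrist
mark_1 []
knob_1 [([513.5, -168.8, 40.9], 0.61)]
short_tip []
middle_tip []
long_tip []
```

View pics/f1.png

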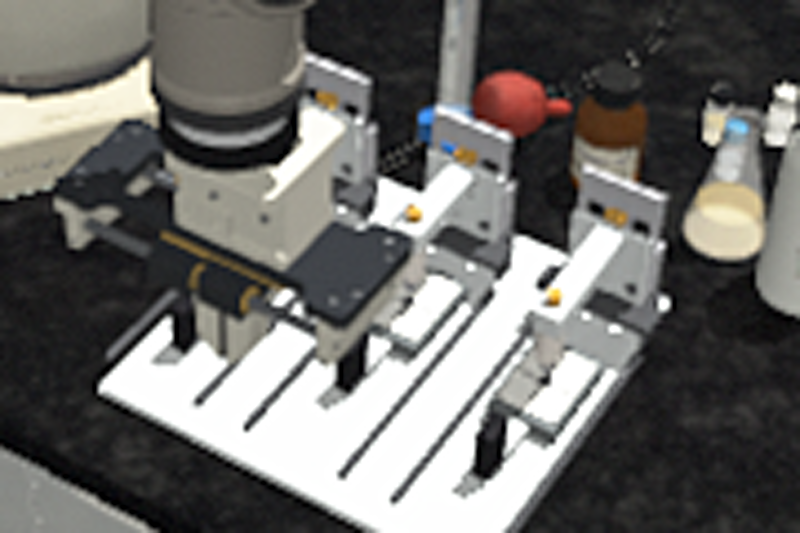

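The crop shows all three arms latched, but the bars and the gripper hide the spots. I go up, half turn the tool and take a last look down at the rig from the wrist.

{"api": "servo_tool", "payload": {
  "steps": [
    [1, [0.0, -0.03, 0], [0, 0, 0]],
    [1, [0.0, -0.03, 0], [0, 0, 0]],
    [1, [0.02, -0.03, 0], [0, 0, 0]],
    [1, [0.02, -0.03, 0], [0, 0, 0]],
    [1, [0.02, 0, 0], [0, 0, 0]],
    [1, [0.02, 0, 0], [0, 0, 0]],
    [1, [0, 0, 0], [0, 0.1208, 0]],
    [1, [0, 0, 0], [0, 0.1208, 0]],
    [1, [0, 0, 0], [0, 0.1208, 0]],
    [1, [0, 0, 0], [0, 0.1208, 0]],
    [1, [0, 0, 0], [0, 0.1208, 0]],
    [1, [0, 0, 0], [0, 0.1208, 0]],
    [1, [0, 0, 0], [0, 0.1208, 0]],
    [1, [0, 0, 0], [0, 0.1208, 0]],
    [1, [0, 0, 0], [0, 0.1208, 0]],
    [1, [0, 0, 0], [0, 0.1208, 0]],
    [1, [0, 0, 0], [0, 0.1208, 0]],
    [1, [0, 0, 0], [0, 0.1208, 0]],
    [1, [0, 0, 0], [0, 0.1208, 0]]
  ]
}}

```text
clock: 69.02
tcp_pos: [486.4, -45.5, 264.5]
tool_rot: [-1.204, 1.217, -1.216]
ft_force: [0.9, 0.9, 0.0]
grip_width: 0.4
```

{"api": "servo_tool", "payload": {
  "steps": [
    [1, [0, 0, 0], [0, 0.1208, 0]],
    [1, [0, 0, 0], [0, 0.1208, 0]],
    [1, [0, 0, 0], [0, 0.1208, 0]],
    [1, [0, 0, 0], [0, 0.1208, 0]],
    [1, [0, 0, 0], [0, 0.1208, 0]],
    [1, [0, 0, 0], [0, 0.1208, 0]],
    [1, [0, 0, 0], [0, 0.1208, 0]],
    [1, [0, 0, 0], [0, 0.1208, 0]],
    [1, [0, 0, 0], [0, 0.1208, 0]],
    [1, [0, 0, 0], [0, 0.1208, 0]],
    [1, [0, 0, 0], [0, 0.1208, 0]],
    [1, [0, 0, 0], [0, 0.1208, 0]],
    [1, [0, 0, 0], [0, 0.1208, 0]],
    [1, [0, 0, 0], [0, 0, 0]],
    [1, [0, 0, 0], [0, 0, 0]]
  ]
}}

```text
clock: 70.27
tcp_pos: [486.4, -45.6, 264.5]
tool_rot: [0.0, -2.221, 2.221]
ft_force: [0.4, 0.7, 0.3]
grip_width: 0.6
```

```bash
python3 - <<'E'
from h import *
import pickle
plan([500,-59,270],-np.pi-.004)
s=env.read_state(); p=env.snapshot('wrist'); save(p,'g'); pickle.dump((p,s),open('g.pkl','wb'))
see(p,['mark_1','knob_1','short_tip','middle_tip','long_tip'],mn=.3)
a=p['image'][40:220,110:400]; cv2.imwrite('pics/gc.png',cv2.resize(a[:,:,::-1],(800,497),interpolation=cv2.INTER_CUBIC))
q=env.snapshot('scene'); see(q,['mark_1','knob_1','short_tip','middle_tip','long_tip'],mn=.3)
q=env.snapshot('top'); see(q,['mark_1','knob_1','short_tip','middle_tip','long_tip'],mn=.3)
E
```

```text
shift(tool) mm [-13.6  -5.5  13.4] turn [0.0001 0.0039 0.0002] j6 1.32 pos [486.4 -45.6 264.5] rv [ 0.    -2.221  2.221] F [0.4 0.7 0.3] w 0.6 t 70.3
mark_1 [([584.0, -165.2, 25.9], 0.91), ([571.6, 49.1, 26.8], 0.84), ([599.1, -58.4, 27.5], 0.55), ([578.5, -173.1, 35.7], 0.33)]
knob_1 [([522.7, -57.5, 40.9], 0.69), ([512.8, -167.8, 43.2], 0.59)]
short_tip []
middle_tip [([582.4, -172.4, 36.7], 0.62)]
long_tip [([569.1, 52.2, 36.7], 0.91)]
mark_1 [([596.8, -58.6, 26.3], 0.97), ([588.9, -172.3, 30.0], 0.62), ([571.0, 51.8, 29.7], 0.57), ([526.3, -55.7, 41.8], 0.34)]
knob_1 [([495.1, 52.6, 37.9], 0.85), ([523.7, -58.7, 44.2], 0.63), ([507.5, -167.5, 45.6], 0.62)]
short_tip [([596.7, -61.0, 36.9], 0.71), ([600.8, -62.5, 29.9], 0.55), ([570.5, 52.9, 37.5], 0.35)]
middle_tip [([581.2, -170.1, 37.1], 0.77)]
long_tip [([572.1, 49.5, 38.2], 0.72)]
mark_1 [([570.5, 47.7, 23.1], 0.68)]
knob_1 []
short_tip []
middle_tip []
long_tip []
```

View pics/gc.png

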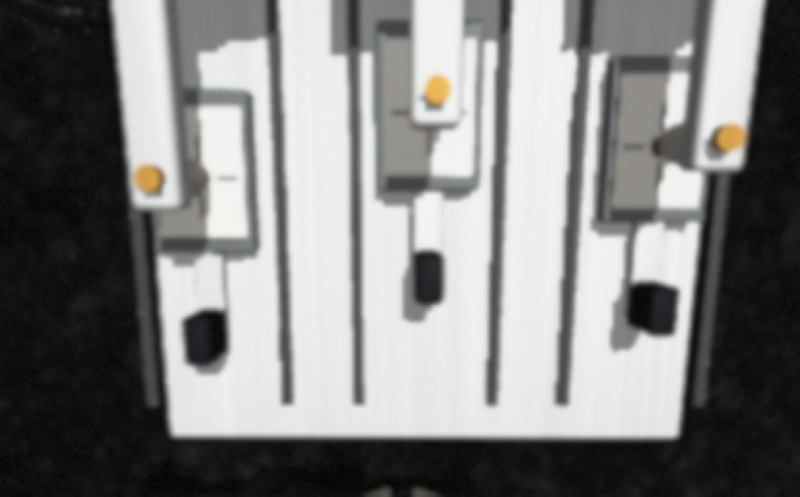

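Cross arms show beside the bars at crop pixels (228,178), (402,112) and (634,147). I convert these and the yellow end dots to positions.

```bash
python3 - <<'E'
from h import *
import pickle
p,s=pickle.load(open('g.pkl','rb'))
f=290/800
for n,uv,z in(('cross',[(228,178),(402,112),(634,147)],27),('dots',[(148,179),(437,90),(730,137)],106),('front',[(175,437),(420,438),(675,437)],10)):
    uv=np.array(uv)*f+[110,40]; print(n,back(p,uv,z,s['tcp_pos'],s['tool_rot']).round(1)[:,:2].tolist())
E
```

```text
cross [[570.7, 36.8], [600.5, -46.9], [584.7, -157.3]]
dots [[567.5, 50.6], [599.2, -59.6], [582.5, -170.3]]
front [[435.6, 77.5], [434.9, -56.9], [435.5, -196.9]]
```

```bash
python3 -c "
from h import *
print(env.sign_off())"
```

```text
the job is handed in; nothing more can be done
None
```

The job is handed in after about 71 of the 210 s, with the robot clear of everything.

**Uprights:** I swung up all three and pushed each against its stop. The finger stopped at x = 658.5–659.2 mm while the force rose above 20 N.

**Needle arms:** The short arm hangs on the middle upright, the middle arm on the right one and the long arm on the left one. The long arm was knocked aside partway through, so I found it again before gripping it. Each arm bottomed out hard at the expected height, and in the picture all three brass latch noses stood out over the back plates.

**Carriages:** I pushed each one to the position worked out from its upright's stop.

| Carriage | Spot x, wrist picture (mm) | Needle tip x, calculated (mm) |
|---|---|---|
| Left | 570.7 | 569 |
| Middle | 600.5 | 599 |
| Right | 584.7 | 584 |

**Disagreements:**
- **Spots:** the bars hide the spots from above, so the spot figures come from the cross lines beside them. They read 1–2 mm beyond the calculated tips, about the camera's own error. Most of the network readings agreed to about 3 mm. One from the scene camera put the right spot 5–8 mm past its tip, and I left that carriage where it was.
- **First insertion:** on the short arm I came in 30 mm too high, and the claws pressed on the face of the upright at about 30 N. That is under the 40 N limit. I backed off and seated it correctly.
- **Beaker and tape roll:** I did not touch them. I did not measure them again at the end.

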